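Load the nozzle test rig, hang its guard and turn the water on

ROBOT

A 6-joint arm with a two-finger parallel gripper is mounted at the origin on the work surface. World frame = base frame: x ahead of the robot, y to its left, z up, the work surface at z = 0. Lengths are in mm, angles in degrees, forces in N, time in s.
With the tool pointing down it reaches from about 300 to 850 mm from the base axis. Payload 4.2 kg.
Tool frame: the origin (TCP) lies between the finger pads; the fingertips stand 14 mm ahead of it and the grasp point (between the pads) lies 5 mm behind it (env.finger_overhang is the distance from the TCP to the fingertips, in mm); z points along the fingers, y is the line along which they close (so a half turn about z gives the same grasp; the last joint's range is limited). The gripper opens to 91 mm and grips with 3 to 60 N. Pads are 32 mm wide; open, the fingers measure 118 mm over their backs; the gripper's body (76 mm by 178 mm) begins 60 mm behind the grasp point.
Start: joints at [-75.172, 18.312, 89.639, -0, 72.044, -1.146], TCP at [158.244, -552.812, 227.976] pointing down, gripper open.
Joint ranges: [-177.97, 177.97], [-48.28, 115.42], [12.27, 149.76], [-77.06, 257.06], [2.81, 150.46], [-146.56, 146.56]. Speed limits (degrees/s): [147.25, 147.25, 180, 180, 180, 180].

INTERFACE

Orientations are given as [roll, pitch, yaw] about the fixed x, y, z axes, in that order (R = Rz(yaw) Ry(pitch) Rx(roll)).
In Python, from workcell import status, cams, env, finder gives the robot as it stands.
- The arm moves only by the tool apply_moves, never from a script. Its argument "increments" is a list of rows, each a list of 7 numbers: the opening, from -1 (shut) to 1 (fully open), then the shift along the world's x, y, z in m, then the turn, a rotation vector about the world's x, y, z in degrees. In form: [[gripper, x, y, z, ax, ay, az], ...]. A call has 1 to 5 rows; each row shifts and turns the commanded pose from where the row before left it; what a row does not reach is not made up. A row lasts 1/12 s, in which the tool goes at most 41.7 mm and 7.16 degrees, less where a joint would pass 70% of its speed; a pose out of reach is approached as far as the arm can. A call with a gripper value outside its range is refused whole. The fingers move at their own pace and stop on an object; "newtons" is the grip in N (left out, the last holds). Time passes only in rows, so rows that do not move let the fingers close. It gives the time, the measured TCP pose, the force, the opening and the grip force at its end, in the units of the state.
- status.state(): the state, without advancing time (a new reading comes with each control period).
- cams.grab_frame(name): name is "scene" or "side" or "wrist"; returns a dict with "color" (480x640x3 uint8, red, green, blue), "intrinsics" (3x3 intrinsics, pixels), "R" (3x3) and "t" (3): a world point X has camera coordinates R X + t. Camera axes: x right, y down, z forward; pixel columns grow to the right and rows downward; lengths in mm; the calibration is good to about 2 mm. The wrist camera is an equidistant fisheye: a pixel r from the principal point sees the ray r / f radians off the axis. A picture is of the moment at which its call begins. There is no depth.
- env.job_done(): hands the job in; it is judged then, once.
Trained networks look in the newest picture that a camera, given by its name, has taken for a name from the list of things; names that differ only in an ending like _2 or _b are one class to them, and where a whole thing is asked for, a point or a joint stands for the part that bears it (a point fixed in the world has none). Each returns a list of dicts, best first, with "score" (0 to 1); they miss things now and then, are a little off and sometimes report something else, mostly with a low value. They report only what shows in the picture. A call takes as long as a camera call.
- finder.boxes_of(query, camera): "rect" ([left, top, width, height] in pixels, round what is visible of it).
- finder.trace(query, camera): "pixels" (480x640 bool, what is visible of it) and "rect" ([left, top, width, height] in pixels, round what is visible of it).
The state is a dict: "time_s": time; "qpos": joint angles; "qvel": joint speeds; "effort": joint torques, N m; "ee_pos": TCP position; "ee_rot": TCP orientation; "force": force on the tool from outside, world axes, zero at the start; "torque": the same for the moment, N m; "gripper_width": finger opening in mm; "gripper_force": force on a finger pad.
Only numpy, scipy, OpenCV 4.12 (cv2) and the standard library are available. Lean on these libraries where they do the work, as an engineer would, in place of code of your own. Each camera call takes 0.05 s, during which the arm holds its last target. There are 200 camera calls.

TASK

Get the nozzle test rig ready for a flow check: shut the water first by throwing the valve lever into the white notch, then slide every grey nozzle body upright under the lips of a pocket of its own until it is fully home against the back stop. With the water still shut, lower the yellow guard frame over both pins at once until it lies flat on the rig's deck, and only then throw the lever into the green notch; leave the other things on the bench where they are.

Things in the scene. Friction and masses are not known exactly. Their poses are not given: they have to be found in the camera images.
- rig: Fixed test rig: aluminium deck, top 15 mm above the bench. Origin on the bench, mid-row, under the pocket mouths; +x points away from the robot into the pockets, +y left along the row, z up. Deck: x -70 to 60, y -145 to 145 mm. Three pockets at y = -70, 0, 70, from x = 0 to the blue back stop's face at x = 40, open to -x only (see pocket1). In front of them only the two pins stand on the deck.
- pocket1 (a point): Right-hand (-y) pocket: point on the deck top under the axis of a nozzle that is fully home (foot on the back stop), rig x = 18 mm. Pocket 51 mm wide between blue walls; dark lips 5 mm thick roof it 13 mm above the deck, leaving a 34 mm slot for the stem, open to -x. The foot is slid in along the deck in rig +x from about 48 mm in front.
- pocket2 (a point): the same point of the middle pocket (rig y = 0)
- pocket3 (a point): the same point of the left-hand pocket (rig y = +70 mm)
- pin_right (a point): tip of the right-hand (-y) upright steel pin of the rig: 10 mm diameter, 40 mm tall above the deck, top 8 mm tapered to 4 mm; at rig x = -29, y = -120 mm
- pin_left (a point): tip of the left-hand (+y) pin, same size, at rig x = -29, y = +120 mm
- pins_mid (a point): point on the deck top midway between the two pins (rig x = -29, y = 0)
- nozzle1_mid (a point): grey nozzle body, upright, 62 mm tall: round foot 44 mm diameter, 8 mm thick, below a plain stem of 26 mm diameter with a blue ring near the top; 0.09 kg. Point: its axis, half-way up (31 mm above its underside); z is its axis. May be absent.
- nozzle2_mid (a point): grey nozzle body, upright, 62 mm tall: round foot 44 mm diameter, 8 mm thick, below a plain stem of 26 mm diameter with a blue ring near the top; 0.09 kg. Point: its axis, half-way up (31 mm above its underside); z is its axis. May be absent.
- nozzle3_mid (a point): grey nozzle body, upright, 62 mm tall: round foot 44 mm diameter, 8 mm thick, below a plain stem of 26 mm diameter with a blue ring near the top; 0.09 kg. Point: its axis, half-way up (31 mm above its underside); z is its axis. May be absent.
- guard_grip (a point): Yellow guard frame, 0.35 kg. Base rail 44 (x) x 270 (y) x 10 mm with two upright 13 mm holes at y = -120 and 120; uprights and clear panel; top rail 14 x 172 x 15 mm to hold. Point: top rail's centre, 97.5 mm above the underside (105 tall in all); y along the rails, z up; same turned half round. Hung, it lies flat on the deck 3 mm in front of feet that are home; a foot left further out blocks it.
- lever (a joint): water valve lever, rad, about the vertical through valve_pivot, growing anticlockwise seen from above; stops at 0 and 1.6. White notch (water shut) = 0.20, green notch (water on) = 1.40, each 0.1 either way. About 2 N at the post moves it; it stays where it is left, without a click.
- valve_pivot (a point): on the vertical turning axis of the lever, 60 mm above the bench; fixed in the valve body
- lever_grip (a point): centre of the upright red round post at the lever's end, to take hold of: 22 mm diameter, 42 mm tall (18 mm of it above this point), 90 mm from the turning axis, 88 mm above the bench; the arm below it is 64 mm high
- vial_mid (a point): upright glass pressure vial with steel end caps, 26 wide, 74 tall mm; bystander, to be left alone; point near its middle
- strainer_mid (a point): brass strainer, 36 wide, 50 tall, upright mm; bystander, to be left alone; point near its middle
- ceramic_tip_mid (a point): small pink ceramic tip, 28 wide, 20 tall mm; bystander, to be left alone; point near its middle
- wrench_mid (a point): steel wrench lying flat; bystander, to be left alone
- jar_mid (a point): jar with green cap, 70 wide, 90 tall mm; bystander, to be left alone; point near its middle

How it is judged (in metres and radians):
On the way, in this order (a step that is already met when the one before it is completed fails the run):
1. the lever is in the white notch (water shut) (value of joint lever between 0.1 and 0.3 rad), for 0.2 s.
2. every nozzle body is home in a pocket, the water still shut (all of step 1 and (horizontal distance between nozzle1_mid and pocket1 below 0.008 m or horizontal distance between nozzle1_mid and pocket2 below 0.008 m or horizontal distance between nozzle1_mid and pocket3 below 0.008 m) and z of nozzle1_mid in the frame of rig between 0.041 and 0.051 m and angle between each of nozzle1_mid, nozzle2_mid, nozzle3_mid's own z axis and vertical below 0.12 rad and (horizontal distance between nozzle2_mid and pocket1 below 0.008 m or horizontal distance between nozzle2_mid and pocket2 below 0.008 m or horizontal distance between nozzle2_mid and pocket3 below 0.008 m) and z of nozzle2_mid in the frame of rig between 0.041 and 0.051 m and (horizontal distance between nozzle3_mid and pocket1 below 0.008 m or horizontal distance between nozzle3_mid and pocket2 below 0.008 m or horizontal distance between nozzle3_mid and pocket3 below 0.008 m) and z of nozzle3_mid in the frame of rig between 0.041 and 0.051 m), for 0.2 s.
3. the guard lies on the deck over both pins, nozzles home, water still shut (all of step 2 and horizontal distance between guard_grip and pins_mid below 0.008 m and z of guard_grip in the frame of rig between 0.1085 and 0.1165 m and angle between guard_grip's own z axis and vertical below 0.06 rad and angle between the y axis of guard_grip and the y axis of rig, either way round below 0.06 rad), for 0.2 s.
4. the lever is in the green notch (value of joint lever between 1.3 and 1.5 rad), for 0.2 s.
At the end, for the whole second after the job is handed in: Every nozzle body upright (0.12 rad) in a pocket, axis within 8 mm of its home point, foot within 5 mm of the deck; guard within 8 mm of the middle of the pins, 4 mm of the deck, 0.06 rad level and in line; lever within 0.1 rad of green (1.40) (all of step 4 and (horizontal distance between nozzle1_mid and pocket1 below 0.008 m or horizontal distance between nozzle1_mid and pocket2 below 0.008 m or horizontal distance between nozzle1_mid and pocket3 below 0.008 m) and z of nozzle1_mid in the frame of rig between 0.041 and 0.051 m and angle between each of nozzle1_mid, nozzle2_mid, nozzle3_mid's own z axis and vertical below 0.12 rad and (horizontal distance between nozzle2_mid and pocket1 below 0.008 m or horizontal distance between nozzle2_mid and pocket2 below 0.008 m or horizontal distance between nozzle2_mid and pocket3 below 0.008 m) and z of nozzle2_mid in the frame of rig between 0.041 and 0.051 m and (horizontal distance between nozzle3_mid and pocket1 below 0.008 m or horizontal distance between nozzle3_mid and pocket2 below 0.008 m or horizontal distance between nozzle3_mid and pocket3 below 0.008 m) and z of nozzle3_mid in the frame of rig between 0.041 and 0.051 m and horizontal distance between guard_grip and pins_mid below 0.008 m and z of guard_grip in the frame of rig between 0.1085 and 0.1165 m and angle between guard_grip's own z axis and vertical below 0.06 rad and angle between the y axis of guard_grip and the y axis of rig, either way round below 0.06 rad); the robot touches nothing.
It fails at once if a bystander on the bench is moved more than 30 mm (distance of any of vial_mid, strainer_mid, ceramic_tip_mid, wrench_mid, jar_mid from where it was at the start of the episode above 0.03 m).
Of nozzle1, nozzle2, nozzle3 only 2 to 3 are there at a start; the rules pass over those that are not, and their reading is None.
At some moment in a run one of nozzle1, nozzle2, nozzle3 may be knocked a few centimetres aside while the robot is not near it.
It also fails if it takes over 210 s, if anything falls off the work surface, if the arm or the gripper's body presses on something with over 40 N, if the wrist force passes 120 N, or if a joint passes its speed limit or range.

## Working session

There is one attempt and no reset: what is moved stays moved. The work goes in short steps, Python scripts to look and compute and a tool call to move; the robot and the scene stay as the last step left them, time stands still between calls to the robot, and variables do not carry over. Pictures are saved under pics/ and viewed, at most 14 in all, crops included, and the job is handed in when it is done.

Besides the shell and the picture viewer there is one more tool, called by a JSON object that holds its "method" and its "body", one argument or row to a line. apply_moves: Moves the arm, as the interface text tells. Its arguments: {"type":"object","properties":{"increments":{"type":"array","items":{"type":"array","items":{"type":"number"}}},"newtons":{"type":"number"}},"required":["increments"]}

```bash
mkdir -p pics
cat > h.py <<'E'
import numpy as np, cv2
from workcell import status, cams, env, finder
def save(n,fn):
    f=cams.grab_frame(n); cv2.imwrite('pics/'+fn,f['color'][...,::-1]); return f
def ray(f,u,v,wrist=False):
    K=np.array(f['intrinsics']);R=np.array(f['R']);t=np.array(f['t'])
    x=(u-K[0,2])/K[0,0];y=(v-K[1,2])/K[1,1]
    if wrist:
        r=np.hypot(x,y);s=np.sin(r)/r if r>1e-9 else 1;d=np.array([x*s,y*s,np.cos(r)])
    else: d=np.array([x,y,1.])
    return -R.T@t, R.T@d
def onz(f,u,v,z,wrist=False):
    o,d=ray(f,u,v,wrist); return (o+d*(z-o[2])/d[2])
def proj(f,X,wrist=False):
    K=np.array(f['intrinsics']);c=np.array(f['R'])@np.array(X)+np.array(f['t'])
    if wrist:
        rr=np.hypot(c[0],c[1]);th=np.arctan2(rr,c[2]);k=th/max(rr,1e-9)
        return K[0,2]+K[0,0]*c[0]*k,K[1,2]+K[1,1]*c[1]*k
    return K[0,2]+K[0,0]*c[0]/c[2],K[1,2]+K[1,1]*c[1]/c[2]
E
python3 - <<'E'
from h import *
F={n:save(n,n+'0.png') for n in('scene','side')}
for n,f in F.items():
    print(n,-np.array(f['R']).T@f['t'])
    for q in ['rig','nozzle1_mid','guard_grip','lever','lever_grip','vial_mid','strainer_mid','ceramic_tip_mid','wrench_mid','jar_mid']:
        print(q,[(np.round(b['rect']).tolist(),round(b['score'],2)) for b in finder.boxes_of(q,n)][:5])
E
```

```text
scene [1337.20783954 -970.54793065 1050.02752734]
rig [([291.0, 234.0, 110.0, 80.0], 0.76), ([279.0, 348.0, 15.0, 26.0], 0.19)]
nozzle1_mid [([183.0, 313.0, 25.0, 35.0], 0.83)]
guard_grip [([248.0, 201.0, 84.0, 72.0], 0.85)]
lever [([379.0, 171.0, 29.0, 34.0], 0.64), ([291.0, 235.0, 108.0, 79.0], 0.29)]
lever_grip [([381.0, 172.0, 29.0, 37.0], 0.8)]
vial_mid [([403.0, 270.0, 18.0, 26.0], 0.61)]
strainer_mid [([278.0, 350.0, 15.0, 25.0], 0.85)]
ceramic_tip_mid [([307.0, 195.0, 10.0, 9.0], 0.46)]
wrench_mid [([177.0, 387.0, 86.0, 24.0], 0.59), ([289.0, 240.0, 111.0, 77.0], 0.25)]
jar_mid [([420.0, 228.0, 30.0, 45.0], 0.64), ([248.0, 201.0, 85.0, 72.0], 0.29), ([292.0, 235.0, 106.0, 82.0], 0.23)]
side [-10.83530361 575.5585703  796.2965203 ]
rig [([218.0, 218.0, 136.0, 94.0], 0.97), ([350.0, 166.0, 15.0, 24.0], 0.28)]
nozzle1_mid [([434.0, 190.0, 22.0, 31.0], 0.66), ([140.0, 312.0, 85.0, 72.0], 0.25)]
guard_grip [([294.0, 254.0, 112.0, 100.0], 0.88), ([138.0, 310.0, 83.0, 77.0], 0.43)]
lever [([170.0, 325.0, 26.0, 54.0], 0.76)]
lever_grip [([168.0, 326.0, 26.0, 54.0], 0.77)]
vial_mid [([215.0, 217.0, 17.0, 26.0], 0.74)]
strainer_mid [([349.0, 165.0, 17.0, 23.0], 0.71)]
ceramic_tip_mid [([308.0, 398.0, 19.0, 17.0], 0.61)]
wrench_mid [([375.0, 162.0, 59.0, 14.0], 0.56)]
jar_mid [([155.0, 240.0, 44.0, 51.0], 0.88), ([217.0, 218.0, 138.0, 95.0], 0.18)]
```

View pics/scene0.png

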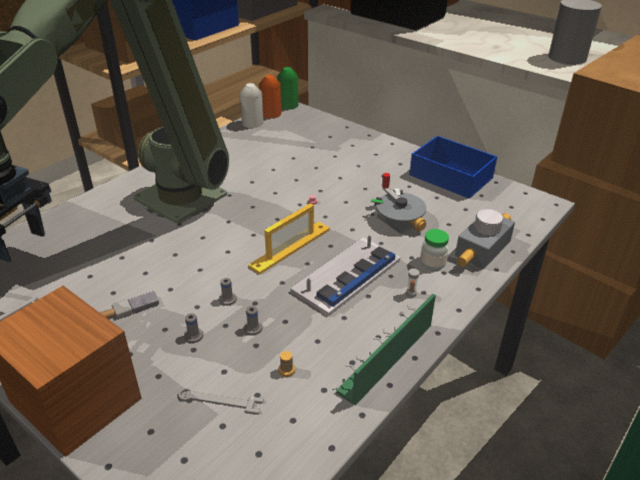

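View pics/side0.png

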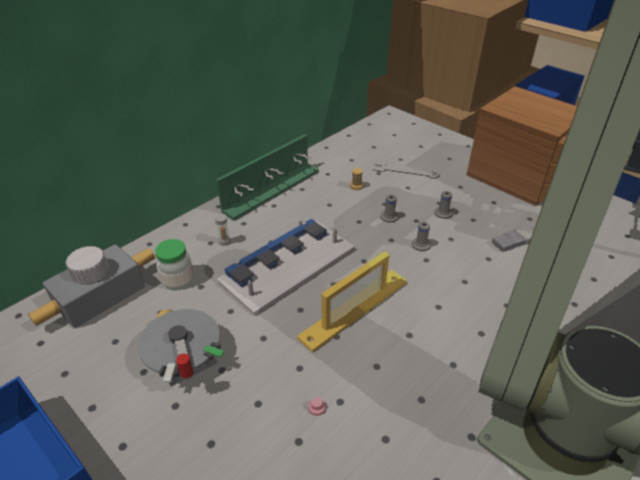

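The pictures show three nozzles at scene (227,290), (193,327) and (252,319), which are side (390,208), (445,203) and (423,236). The rig is at scene (345,277) and the guard at (290,238). The lever's red post is at scene (386,180) and side (185,366), between the white and green tabs. I'll zoom in on both.

Run:
```python
import cv2
a=cv2.imread('pics/scene0.png');b=cv2.imread('pics/side0.png')
cv2.imwrite('pics/c1.png',cv2.resize(a[160:360,170:436],None,fx=3,fy=3,interpolation=cv2.INTER_CUBIC))
cv2.imwrite('pics/c2.png',cv2.resize(b[180:400,130:420],None,fx=2.7,fy=2.7,interpolation=cv2.INTER_CUBIC))
from h import *
f=cams.grab_frame('scene');g=cams.grab_frame('side')
def tri(p,q):
    A=[];B=[]
    for F,(u,v) in((f,p),(g,q)):
        o,d=ray(F,u,v);d=d/np.linalg.norm(d);P=np.eye(3)-np.outer(d,d);A.append(P);B.append(P@o)
    return np.linalg.lstsq(np.vstack(A),np.hstack(B),rcond=None)[0].round(0)
for p,q in [((227,290),(390,208)),((193,327),(445,203)),((252,319),(423,236)),((386,180),(185,366))]: print(tri(p,q))
```

```text
[ 513. -244.   72.]
[ 479. -371.   30.]
[ 497. -251.  -16.]
[504. 367.  85.]
```

View pics/c1.png

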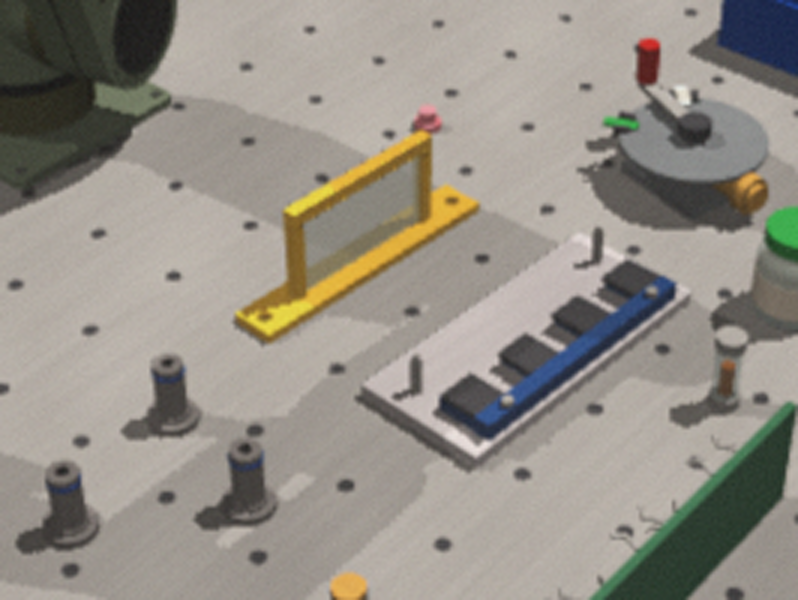

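View pics/c2.png

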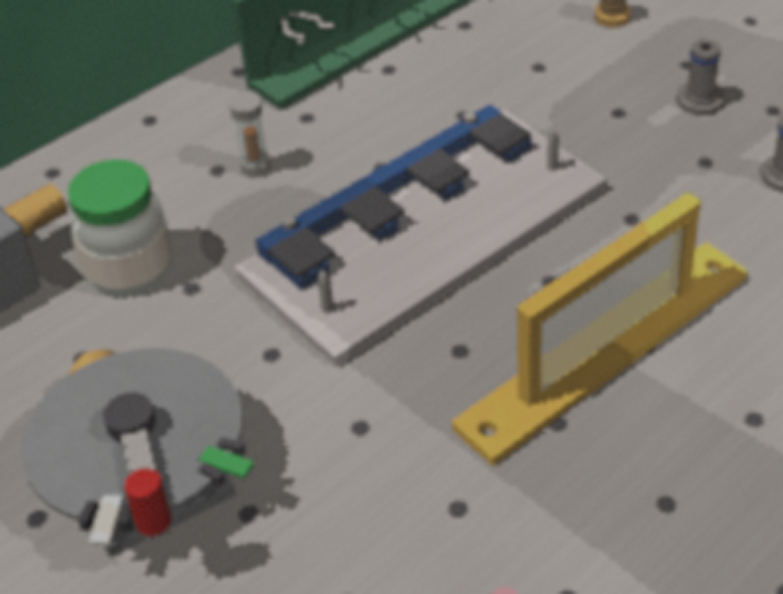

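Zoomed crops: the pin tips, guard holes, post and tabs are clear enough to triangulate.

Run:
```python
from h import *
f=cams.grab_frame('scene');g=cams.grab_frame('side')
S=lambda x,y:(170+x/3,160+y/3); D=lambda x,y:(130+x/2.7,180+y/2.7)
def show(n,z,p,q):
    A=[];B=[]
    for F,(u,v) in((f,p),(g,q)):
        o,d=ray(F,u,v);d=d/np.linalg.norm(d);P=np.eye(3)-np.outer(d,d);A.append(P);B.append(P@o)
    print(n,'sc',onz(f,*p,z).round(0)[:2],'si',onz(g,*q,z).round(0)[:2],'tri',np.linalg.lstsq(np.vstack(A),np.hstack(B),rcond=None)[0].round(0))
show('pinR',55,S(416,356),D(553,133)); show('pinL',55,S(598,229),D(322,270))
show('holeR',10,S(265,316),D(713,265)); show('holeL',10,S(452,199),D(487,429))
show('post',106,S(648,44),D(143,478)); show('hub',70,S(694,124),D(129,407))
show('white',60,S(683,96),D(105,520)); show('green',60,S(621,123),D(226,460))
show('nA',62,S(167,361),(423,226)); show('nB',62,S(246,447),D(706,46)); show('nC',62,S(63,470),(445,194))
show('railR',105,S(292,208),D(697,203)); show('railL',105,S(425,135),D(527,309))
show('vial',37,(412,284),(223,230)); show('ceram',20,S(427,111),(317,401));show('jar',90,S(795,225),D(110,185))
print(status.state()['ee_pos'],status.state()['ee_rot'],status.state()['time_s'])
```

```text
pinR sc [594. -93.] si [587. -88.] tri [590. -90.  51.]
pinL sc [607. 143.] si [603. 148.] tri [605. 147.  52.]
holeR sc [424. -97.] si [420. -95.] tri [421. -96.   8.]
holeL sc [439. 143.] si [435. 144.] tri [437. 144.   8.]
post sc [507. 363.] si [505. 365.] tri [506. 364. 105.]
hub sc [591. 321.] si [586. 327.] tri [589. 326.  66.]
white sc [548. 369.] si [530. 385.] tri [539. 383.  49.]
green sc [529. 290.] si [512. 306.] tri [520. 302.  50.]
nA sc [ 448. -232.] si [ 445. -226.] tri [ 446. -230.   59.]
nB sc [ 567. -264.] si [ 564. -265.] tri [ 566. -264.   61.]
nC sc [ 479. -370.] si [ 478. -364.] tri [ 478. -368.   60.]
railR sc [424. -57.] si [415. -57.] tri [419. -56. 103.]
railL sc [440. 103.] si [433. 106.] tri [436. 105. 102.]
vial sc [790.  71.] si [785.  75.] tri [788.  73.  35.]
ceram sc [333. 233.] si [329. 235.] tri [331. 235.  18.]
jar sc [760. 218.] si [760. 220.] tri [760. 220.  89.]
[ 158.25342682 -552.80184818  227.96507675] [1.79996152e+02 1.42123707e-03 1.59761264e+01] 1.3
```

Everything is located. By the angles about the pivot, white is near 131° and green near 199°, 1.2 rad apart as expected, and the post is at 155°. Now I'll fly to the lever, gripper closing direction tangential to it.

{"method": "apply_moves", "body": {
  "increments": [
    [1, 0.0139, 0.0367, 0, 0, 0, 5.1],
    [1, 0.0139, 0.0367, 0, 0, 0, 5.1],
    [1, 0.0139, 0.0367, 0, 0, 0, 5.1],
    [1, 0.0139, 0.0367, 0, 0, 0, 5.1],
    [1, 0.0139, 0.0367, 0, 0, 0, 5.1]
  ],
  "newtons": 20
}}

```text
time_s: 1.72
ee_pos: [228.0, -367.6, 228.0]
ee_rot: [180.0, -0.0, 41.7]
force: [1.7, -0.2, -0.1]
gripper_width: 91.2
gripper_force: 0.0
```

{"method": "apply_moves", "body": {
  "increments": [
    [1, 0.0139, 0.0367, 0, 0, 0, 5.1],
    [1, 0.0139, 0.0367, 0, 0, 0, 5.1],
    [1, 0.0139, 0.0367, 0, 0, 0, 5.1],
    [1, 0.0139, 0.0367, 0, 0, 0, 5.1],
    [1, 0.0139, 0.0367, 0, 0, 0, 5.1]
  ]
}}

```text
time_s: 2.13
ee_pos: [297.4, -184.1, 228.3]
ee_rot: [179.9, 0.0, 67.2]
force: [1.9, -1.0, -0.4]
gripper_width: 91.5
gripper_force: 0.0
```

{"method": "apply_moves", "body": {
  "increments": [
    [1, 0.0139, 0.0367, 0, 0, 0, 5.1],
    [1, 0.0139, 0.0367, 0, 0, 0, 5.1],
    [1, 0.0139, 0.0367, 0, 0, 0, 5.1],
    [1, 0.0139, 0.0367, 0, 0, 0, 5.1],
    [1, 0.0139, 0.0367, 0, 0, 0, 5.1]
  ]
}}

```text
time_s: 2.55
ee_pos: [367.0, -0.3, 228.4]
ee_rot: [179.9, 0.0, 92.7]
force: [1.6, -1.4, -0.5]
gripper_width: 91.5
gripper_force: 0.0
```

{"method": "apply_moves", "body": {
  "increments": [
    [1, 0.0139, 0.0367, 0, 0, 0, 5.1],
    [1, 0.0139, 0.0367, 0, 0, 0, 5.1],
    [1, 0.0139, 0.0367, 0, 0, 0, 5.1],
    [1, 0.0139, 0.0367, 0, 0, 0, 5.1],
    [1, 0.0139, 0.0367, 0, 0, 0, 5.1]
  ]
}}

```text
time_s: 2.97
ee_pos: [436.5, 183.4, 228.2]
ee_rot: [180.0, 0.0, 118.3]
force: [0.6, -0.9, 0.4]
gripper_width: 91.4
gripper_force: 0.0
```

{"method": "apply_moves", "body": {
  "increments": [
    [1, 0.0139, 0.0367, 0, 0, 0, 5.1],
    [1, 0.0139, 0.0367, 0, 0, 0, 5.1],
    [1, 0.0139, 0.0367, 0, 0, 0, 5.1],
    [1, 0.0139, 0.0367, 0, 0, 0, 5.1],
    [1, 0.0139, 0.0367, 0, 0, 0, 5.1]
  ]
}}

```text
time_s: 3.38
ee_pos: [506.1, 366.7, 227.9]
ee_rot: [180.0, 0.0, 143.8]
force: [0.3, -0.4, -0.1]
gripper_width: 90.8
gripper_force: 0.0
```

Run:
```python
from h import *
s=status.state();print(np.round(s['ee_pos']),np.round(s['ee_rot'],1),s['time_s'],np.round(s['qpos']))
f=save('wrist','w1.png');print(f['intrinsics'],-np.array(f['R']).T@f['t'])
for q in['lever_grip','lever']:print(q,[(np.round(b['rect']).tolist(),round(b['score'],2)) for b in finder.boxes_of(q,'wrist')][:3])
print(proj(f,[506,364,106],1),proj(f,[588,326,66],1))
```

```text
[506. 367. 228.] [180.    0.  143.8] 3.3833 [ 35.  23.  83.  -0.  74. -19.]
[[371.64829954   0.         316.41544034]
 [  0.         371.64829954 240.87356942]
 [  0.           0.           1.        ]] [449.84900228 408.54032772 384.02422416]
lever_grip [([300.0, 219.0, 49.0, 89.0], 0.94)]
lever [([302.0, 214.0, 43.0, 96.0], 0.87)]
(np.float64(312.4901314815531), np.float64(240.13702549912173)) (np.float64(331.9030826157641), np.float64(319.82854851082885))
```

View pics/w1.png

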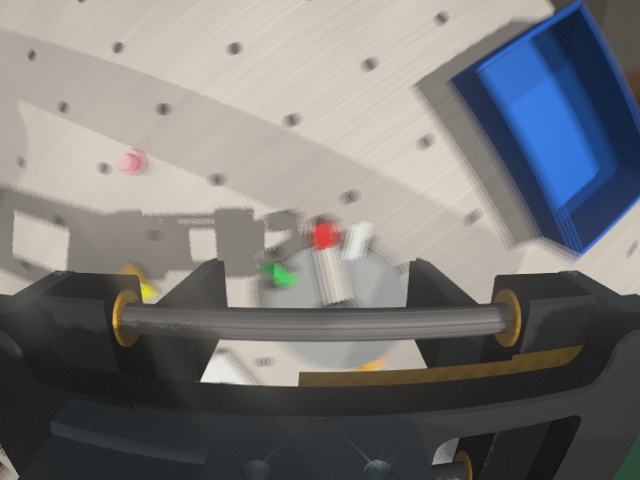

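The red post shows near (324,233), the white tab at (357,240) and the green one at (279,275), all blurred by motion. I'll measure by colour now that the arm is still.

Run:
```python
from h import *
f=save('wrist','w2.png')
c=f['color'];h=cv2.cvtColor(c,cv2.COLOR_RGB2HSV)
def cen(m,n):
    m[:200]=0;m[300:]=0;m[:,:255]=0;m[:,385:]=0
    k,l,st,ce=cv2.connectedComponentsWithStats(m.astype(np.uint8));i=1+st[1:,4].argmax();print(n,st[i],ce[i].round(1));return ce[i]
r=cen(((h[...,0]<8)|(h[...,0]>172))&(h[...,1]>150),'red');g=cen((h[...,0]>45)&(h[...,0]<75)&(h[...,1]>120),'green')
print('post',onz(f,*r,100,1).round(),'green',onz(f,*g,50,1).round())
m=(c.min(2)>205);w=cen(m,'white');print(onz(f,*w,50,1).round())
s=status.state();print(s['ee_pos'])
```

```text
red [304 227  24  25 353] [318.1 238. ]
green [255 263  34  26 367] [271.  275.9]
post [508. 368. 100.] green [522. 302.  50.]
white [340 226  20  36 437] [349.8 243.4]
[540. 381.  50.]
[505.52841699 365.15431184 227.05852392]
```

The post is within 2 mm of the TCP, so descend and grip lightly.

{"method": "apply_moves", "body": {
  "increments": [
    [1, 0.001, 0.001, -0.04, 0, 0, 0],
    [1, 0, 0, -0.04, 0, 0, 0],
    [1, 0, 0, -0.035, 0, 0, 0],
    [1, 0, 0, -0.025, 0, 0, 0],
    [-1, 0, 0, 0, 0, 0, 0]
  ],
  "newtons": 8
}}

```text
time_s: 4.0
ee_pos: [503.1, 361.7, 82.9]
ee_rot: [-179.3, -0.2, 143.4]
force: [0.1, 0.7, -1.2]
gripper_width: 86.9
gripper_force: 0.0
```

{"method": "apply_moves", "body": {
  "increments": [
    [-1, 0, 0, 0, 0, 0, 0],
    [-1, 0, 0, 0, 0, 0, 0],
    [-1, 0, 0, 0, 0, 0, 0],
    [-1, 0, 0, 0, 0, 0, 0],
    [-1, 0, 0, 0, 0, 0, 0]
  ]
}}

```text
time_s: 4.42
ee_pos: [507.5, 366.1, 89.8]
ee_rot: [179.8, 0.1, 143.5]
force: [-0.0, -0.0, -0.4]
gripper_width: 53.7
gripper_force: 0.0
```

{"method": "apply_moves", "body": {
  "increments": [
    [-1, 0, 0, 0, 0, 0, 0],
    [-1, 0, 0, 0, 0, 0, 0],
    [-1, 0, 0, 0, 0, 0, 0],
    [-1, 0, 0, 0, 0, 0, 0],
    [-1, 0, 0, 0, 0, 0, 0]
  ]
}}

```text
time_s: 4.83
ee_pos: [506.5, 365.6, 87.9]
ee_rot: [-180.0, -0.0, 143.5]
force: [0.4, 0.4, 1.5]
gripper_width: 22.0
gripper_force: 8.0
```

{"method": "apply_moves", "body": {
  "increments": [
    [-1, 0.0035, 0.006, 0, 0, 0, 0],
    [-1, 0.004, 0.006, 0, 0, 0, 0],
    [-1, 0.0045, 0.006, 0, 0, 0, 0],
    [-1, 0.005, 0.005, 0, 0, 0, 0],
    [-1, 0.005, 0.0045, 0, 0, 0, 0]
  ]
}}

```text
time_s: 5.25
ee_pos: [528.1, 393.6, 87.6]
ee_rot: [-179.9, -0.1, 143.5]
force: [-3.5, -0.7, 0.3]
gripper_width: 21.6
gripper_force: 8.0
```

{"method": "apply_moves", "body": {
  "increments": [
    [-1, 0, 0, 0, 0, 0, 0],
    [-1, 0, 0, 0, 0, 0, 0],
    [-1, 0, 0, 0, 0, 0, 0]
  ]
}}

```text
time_s: 5.5
ee_pos: [529.1, 394.1, 87.6]
ee_rot: [179.9, -0.0, 143.5]
force: [-0.4, 4.9, -3.3]
gripper_width: 21.6
gripper_force: 8.0
```

Post is at its white target, so release, rise and fly to the first nozzle.

{"method": "apply_moves", "body": {
  "increments": [
    [1, 0, 0, 0, 0, 0, 0],
    [1, 0, 0, 0, 0, 0, 0],
    [1, 0, 0, 0, 0, 0, 0],
    [1, 0, 0, 0, 0, 0, 0],
    [1, 0, 0, 0, 0, 0, 0]
  ]
}}

```text
time_s: 5.92
ee_pos: [529.1, 392.9, 88.3]
ee_rot: [180.0, 0.0, 143.5]
force: [0.1, 0.3, -0.1]
gripper_width: 52.2
gripper_force: 0.0
```

{"method": "apply_moves", "body": {
  "increments": [
    [1, 0, 0, 0.03, 0, 0, 0],
    [1, 0, 0, 0.04, 0, 0, 0],
    [1, 0, 0, 0.04, 0, 0, 0],
    [1, 0, 0, 0.03, 0, 0, 0]
  ]
}}

```text
time_s: 6.25
ee_pos: [529.4, 393.3, 231.7]
ee_rot: [179.8, 0.1, 143.5]
force: [-0.1, 0.1, 0.3]
gripper_width: 78.9
gripper_force: 0.0
```

Run:
```python
from h import *
cams.grab_frame('wrist');f=save('wrist','w3.png')
c=f['color'];h=cv2.cvtColor(c,cv2.COLOR_RGB2HSV)
m=(((h[...,0]<8)|(h[...,0]>172))&(h[...,1]>150));m[:180]=0;m[300:]=0;m[:,255:385]|=False
k,l,st,ce=cv2.connectedComponentsWithStats(m.astype(np.uint8));i=1+st[1:,4].argmax();p=onz(f,*ce[i],100,1);print(st[i],p)
a=np.degrees(np.arctan2(p[1]-326,p[0]-588));print(a,np.radians(a-119.6),np.hypot(p[1]-326,p[0]-588),status.state()['ee_pos'])
```

```text
[300 219  25  24 476] [529.52898201 395.46668997 100.        ]
130.08775606235974 0.1830458744341734 90.79912422752348 [531.31993193 394.75015102 235.2331356 ]
```

{"method": "apply_moves", "body": {
  "increments": [
    [1, -0.0052, -0.039, 0, 0, 0, 2.06],
    [1, -0.0052, -0.039, 0, 0, 0, 2.06],
    [1, -0.0052, -0.039, 0, 0, 0, 2.06],
    [1, -0.0052, -0.039, 0, 0, 0, 2.06]
  ]
}}

```text
time_s: 6.68
ee_pos: [507.0, 235.4, 227.0]
ee_rot: [-179.9, -0.0, 151.9]
force: [0.4, -0.2, 0.9]
gripper_width: 91.3
gripper_force: 0.0
```

{"method": "apply_moves", "body": {
  "increments": [
    [1, -0.0052, -0.039, 0, 0, 0, 2.06],
    [1, -0.0052, -0.039, 0, 0, 0, 2.06],
    [1, -0.0052, -0.039, 0, 0, 0, 2.06],
    [1, -0.0052, -0.039, 0, 0, 0, 2.06]
  ]
}}

```text
time_s: 7.02
ee_pos: [486.0, 79.3, 227.3]
ee_rot: [-180.0, -0.0, 160.1]
force: [1.0, -0.3, 0.0]
gripper_width: 91.1
gripper_force: 0.0
```

{"method": "apply_moves", "body": {
  "increments": [
    [1, -0.0052, -0.039, 0, 0, 0, 2.06],
    [1, -0.0052, -0.039, 0, 0, 0, 2.06],
    [1, -0.0052, -0.039, 0, 0, 0, 2.06],
    [1, -0.0052, -0.039, 0, 0, 0, 2.06]
  ]
}}

```text
time_s: 7.35
ee_pos: [465.2, -76.6, 227.4]
ee_rot: [-180.0, -0.0, 168.3]
force: [0.7, -0.1, 0.4]
gripper_width: 91.5
gripper_force: 0.0
```

{"method": "apply_moves", "body": {
  "increments": [
    [1, -0.0052, -0.039, 0, 0, 0, 2.06],
    [1, -0.0052, -0.039, 0, 0, 0, 2.06],
    [1, -0.0052, -0.039, 0, 0, 0, 2.06],
    [1, -0.0052, -0.039, 0, 0, 0, 2.06],
    [1, 0, 0, 0, 0, 0, 0]
  ]
}}

```text
time_s: 7.77
ee_pos: [444.3, -236.9, 227.2]
ee_rot: [-179.8, -0.0, 176.2]
force: [0.1, -0.1, -0.1]
gripper_width: 91.3
gripper_force: 0.0
```

Run:
```python
from h import *
cams.grab_frame('wrist');f=save('wrist','w4.png');s=status.state();print(s['ee_pos'],s['ee_rot'],s['time_s'])
for b in finder.trace('nozzle1_mid','wrist'):
    x,y,w,h=b['rect'];print(np.round(b['rect']),round(b['score'],2),onz(f,x+w/2,y+h/2,40,1).round())
for p in([446,-230,62],[566,-264,62],[478,-368,62]):print(proj(f,p,1))
```

```text
[ 444.68035045 -231.82543097  227.11262118] [ 1.79939847e+02 -8.09118594e-02  1.76219726e+02] 7.8667
[166. 232.  45.  51.] 0.9 [ 473. -365.   40.]
(np.float64(320.31756714333187), np.float64(227.46624274326018))
(np.float64(293.9422785015501), np.float64(347.5953516127484))
(np.float64(178.6792044656954), np.float64(270.1239008589637))
```

View pics/w4.png

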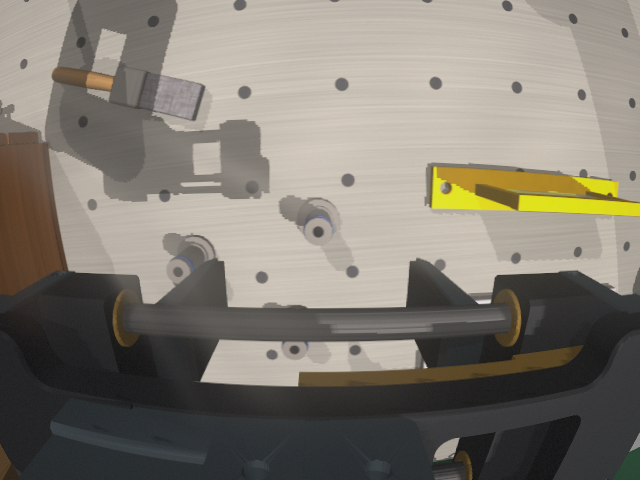

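Lever reads about 0.18 rad, which is white. The wrist view shows the nozzle tops at (318,231), (179,271) and (295,350), as predicted, so take the nearest.

{"method": "apply_moves", "body": {
  "increments": [
    [1, 0.004, 0, -0.04, 0, 0, 0],
    [1, 0, 0, -0.04, 0, 0, 0],
    [1, 0, 0, -0.04, 0, 0, 0],
    [1, 0, 0, -0.035, 0, 0, 0],
    [1, 0, 0, -0.03, 0, 0, 0]
  ],
  "newtons": 20
}}

```text
time_s: 8.33
ee_pos: [448.8, -228.4, 40.8]
ee_rot: [179.9, -0.1, 176.6]
force: [1.5, -0.8, -0.5]
gripper_width: 91.0
gripper_force: 0.0
```

{"method": "apply_moves", "body": {
  "increments": [
    [-1, 0, 0, 0, 0, 0, 0],
    [-1, 0, 0, 0, 0, 0, 0],
    [-1, 0, 0, 0, 0, 0, 0],
    [-1, 0, 0, 0, 0, 0, 0],
    [-1, 0, 0, 0, 0, 0, 0]
  ]
}}

```text
time_s: 8.75
ee_pos: [450.9, -231.3, 45.0]
ee_rot: [-179.9, 0.2, 176.5]
force: [-0.4, 0.1, -0.5]
gripper_width: 61.0
gripper_force: 0.0
```

{"method": "apply_moves", "body": {
  "increments": [
    [-1, 0, 0, 0, 0, 0, 0],
    [-1, 0, 0, 0, 0, 0, 0],
    [-1, 0, 0, 0, 0, 0, 0],
    [-1, 0, 0, 0, 0, 0, 0],
    [-1, 0, 0, 0, 0, 0, 0]
  ]
}}

```text
time_s: 9.17
ee_pos: [449.6, -231.0, 43.1]
ee_rot: [-180.0, 0.0, 176.4]
force: [-0.4, -0.4, 0.7]
gripper_width: 27.2
gripper_force: 0.2
```

{"method": "apply_moves", "body": {
  "increments": [
    [-1, 0, 0, 0, 0, 0, 0],
    [-1, 0, 0, 0.025, 0, 0, 0],
    [-1, 0, 0, 0.035, 0, 0, 0],
    [-1, 0, 0, 0.03, 0, 0, 0]
  ]
}}

```text
time_s: 9.5
ee_pos: [449.1, -230.6, 133.7]
ee_rot: [179.9, -0.1, 176.4]
force: [0.4, 0.2, -0.6]
gripper_width: 25.5
gripper_force: 20.0
```

{"method": "apply_moves", "body": {
  "increments": [
    [-1, 0.024, 0.0315, 0, 0, 0, 0],
    [-1, 0.024, 0.0315, 0, 0, 0, 0],
    [-1, 0.024, 0.0315, 0, 0, 0, 0],
    [-1, 0.024, 0.0315, 0, 0, 0, 0]
  ]
}}

```text
time_s: 9.83
ee_pos: [546.1, -103.5, 133.1]
ee_rot: [180.0, 0.0, 176.4]
force: [0.6, -0.3, -1.3]
gripper_width: 25.3
gripper_force: 20.0
```

{"method": "apply_moves", "body": {
  "increments": [
    [-1, 0.024, 0.0315, 0, 0, 0, 0],
    [-1, 0.023, 0.0315, 0, 0, 0, 0],
    [-1, 0, 0, 0, 0, 0, 0],
    [-1, 0, 0, 0, 0, 0, 0],
    [-1, 0, 0, 0, 0, 0, 0]
  ]
}}

```text
time_s: 10.25
ee_pos: [591.7, -42.0, 132.3]
ee_rot: [-180.0, -0.1, 176.5]
force: [-0.3, -0.2, -1.1]
gripper_width: 25.4
gripper_force: 20.0
```

Run:
```python
from h import *
f=save('wrist','w5.png');s=status.state();print(s['ee_pos'],s['ee_rot'],s['time_s'],s['gripper_width'])
for p in([590,-90,55],[605,147,55]):print(proj(f,p,1))
```

```text
[591.51718397 -42.52378326 132.51423531] [-1.79982464e+02 -9.88884389e-02  1.76404118e+02] 10.3 25.690407174338194
(np.float64(243.57065696225064), np.float64(256.12540898646796))
(np.float64(561.34717221502), np.float64(254.60834255593988))
```

View pics/w5.png

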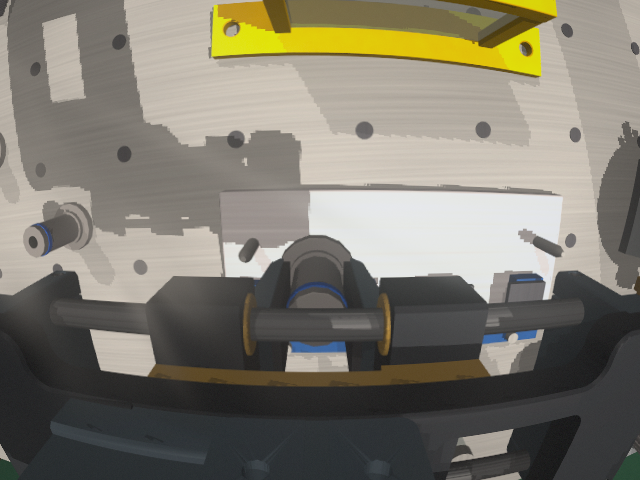

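The pins appear within 2 px of prediction, with the right tip near (243,257) and the left near (560,252). The rig estimate holds, so lower and slide in.

{"method": "apply_moves", "body": {
  "increments": [
    [-1, 0, 0.001, -0.03, 0, 0, 0],
    [-1, 0, 0, -0.03, 0, 0, 0],
    [-1, 0, 0, -0.0125, 0, 0, 0],
    [-1, 0, 0, 0, 0, 0, 0],
    [-1, 0, 0, 0, 0, 0, 0]
  ]
}}

```text
time_s: 10.72
ee_pos: [591.6, -42.1, 60.2]
ee_rot: [-180.0, -0.1, 176.3]
force: [1.1, -0.4, 0.1]
gripper_width: 25.8
gripper_force: 20.0
```

{"method": "apply_moves", "body": {
  "increments": [
    [-1, 0.01, -0.0006, 0, 0, 0, 0],
    [-1, 0.01, -0.0006, 0, 0, 0, 0],
    [-1, 0.01, -0.0006, 0, 0, 0, 0],
    [-1, 0.008, -0.0005, 0, 0, 0, 0],
    [-1, 0.005, -0.0003, 0, 0, 0, 0]
  ]
}}

```text
time_s: 11.13
ee_pos: [637.4, -43.9, 61.3]
ee_rot: [-180.0, 0.1, 176.4]
force: [0.4, 0.3, -0.7]
gripper_width: 25.4
gripper_force: 20.0
```

{"method": "apply_moves", "body": {
  "increments": [
    [-1, 0.003, -0.0002, 0, 0, 0, 0],
    [-1, 0.003, -0.0002, 0, 0, 0, 0],
    [-1, 0.001, 0, 0, 0, 0, 0],
    [-1, 0, 0, 0, 0, 0, 0]
  ]
}}

```text
time_s: 11.47
ee_pos: [641.9, -43.9, 60.5]
ee_rot: [-180.0, -0.1, 176.4]
force: [-1.0, 0.2, 0.6]
gripper_width: 25.8
gripper_force: 20.0
```

{"method": "apply_moves", "body": {
  "increments": [
    [-1, 0.001, 0, 0, 0, 0, 0],
    [-1, 0.001, 0, 0, 0, 0, 0],
    [-1, 0, 0, 0, 0, 0, 0]
  ]
}}

```text
time_s: 11.72
ee_pos: [642.4, -43.8, 60.3]
ee_rot: [-180.0, -0.3, 176.4]
force: [-5.9, -0.7, 2.3]
gripper_width: 25.8
gripper_force: 20.0
```

{"method": "apply_moves", "body": {
  "increments": [
    [-1, 0.001, 0, 0, 0, 0, 0],
    [-1, 0.001, 0, 0, 0, 0, 0],
    [-1, 0, 0, 0, 0, 0, 0]
  ]
}}

```text
time_s: 11.97
ee_pos: [642.8, -43.7, 60.1]
ee_rot: [-180.0, -0.5, 176.4]
force: [-9.1, 0.2, 4.4]
gripper_width: 25.2
gripper_force: 20.0
```

It's firm on the back stop. Settle it, release with a part opening and go to the next nozzle.

{"method": "apply_moves", "body": {
  "increments": [
    [-1, -0.002, 0, -0.001, 0, 0, 0],
    [0, 0, 0, 0, 0, 0, 0],
    [0, 0, 0, 0, 0, 0, 0],
    [0, 0, 0, 0, 0, 0, 0],
    [0, 0, 0, 0.01, 0, 0, 0]
  ]
}}

```text
time_s: 12.38
ee_pos: [644.0, -43.7, 68.2]
ee_rot: [180.0, -0.1, 176.4]
force: [0.3, -0.0, -0.4]
gripper_width: 45.2
gripper_force: 0.0
```

{"method": "apply_moves", "body": {
  "increments": [
    [0, 0, 0, 0.03, 0, 0, 0],
    [0, 0, 0, 0.04, 0, 0, 0],
    [0, 0, 0, 0.04, 0, 0, 0],
    [1, 0, 0, 0.04, 0, 0, 0]
  ]
}}

```text
time_s: 12.72
ee_pos: [644.7, -43.8, 222.2]
ee_rot: [180.0, 0.1, 176.4]
force: [0.9, -0.3, -0.5]
gripper_width: 50.2
gripper_force: 0.0
```

{"method": "apply_moves", "body": {
  "increments": [
    [1, -0.0123, -0.0367, 0, 0, 0, 0],
    [1, -0.0123, -0.0367, 0, 0, 0, 0],
    [1, -0.0123, -0.0367, 0, 0, 0, 0],
    [1, -0.0123, -0.0367, 0, 0, 0, 0]
  ]
}}

```text
time_s: 13.05
ee_pos: [595.3, -191.9, 221.0]
ee_rot: [-180.0, 0.2, 176.5]
force: [0.0, -1.2, 0.5]
gripper_width: 76.2
gripper_force: 0.0
```

{"method": "apply_moves", "body": {
  "increments": [
    [1, -0.0123, -0.0367, 0, 0, 0, 0],
    [1, -0.0123, -0.0367, 0, 0, 0, 0],
    [1, 0, 0, 0, 0, 0, 0],
    [1, 0, 0, 0, 0, 0, 0]
  ]
}}

```text
time_s: 13.38
ee_pos: [570.4, -266.0, 220.4]
ee_rot: [-180.0, 0.1, 176.2]
force: [0.2, 0.2, -1.0]
gripper_width: 91.0
gripper_force: 0.0
```

```bash
cat >> h.py <<'E'
def tri(p,f,q,g):
    A=[];B=[]
    for F,(u,v) in((f,p),(g,q)):
        o,d=ray(F,u,v);d=d/np.linalg.norm(d);P=np.eye(3)-np.outer(d,d);A.append(P);B.append(P@o)
    return np.linalg.lstsq(np.vstack(A),np.hstack(B),rcond=None)[0]
E
python3 - <<'E'
from h import *
f=save('wrist','w6.png');s=status.state();print(s['ee_pos'],s['ee_rot'],s['time_s'])
for b in finder.boxes_of('nozzle1_mid','wrist'):
    x,y,w,h=b['rect'];print(np.round(b['rect']),round(b['score'],2),onz(f,x+w/2,y+h/2,40,1).round())
for p in([568,-264,62],[478,-368,62],[640,-43,77]):print(proj(f,p,1))
g=save('scene','s1.png')
for b in finder.boxes_of('nozzle1_mid','scene'):
    x,y,w,h=b['rect'];print(np.round(b['rect']),round(b['score'],2),onz(g,x+w/2,y+h/2,31,0).round())
a=g['color'][160:360,170:436,::-1];a=cv2.resize(a,None,fx=1.5,fy=1.5)
cv2.imwrite('pics/m1.png',np.hstack([a,f['color'][90:390,120:520,::-1]]))
E
```

```text
[ 570.91105874 -264.517892    220.19485952] [1.79980147e+02 8.52687999e-02 1.76332700e+02] 13.4333
[179. 114.  47.  46.] 0.8 [ 482. -365.   40.]
[454. 186. 184. 120.] 0.48 [611. -20.  40.]
(np.float64(318.0815438325265), np.float64(224.34838781300806))
(np.float64(191.4427062255781), np.float64(131.6856184494037))
(np.float64(543.7970959186466), np.float64(285.99386834099386))
[183. 313.  22.  36.] 0.93 [ 491. -377.   31.]
```

View pics/m1.png

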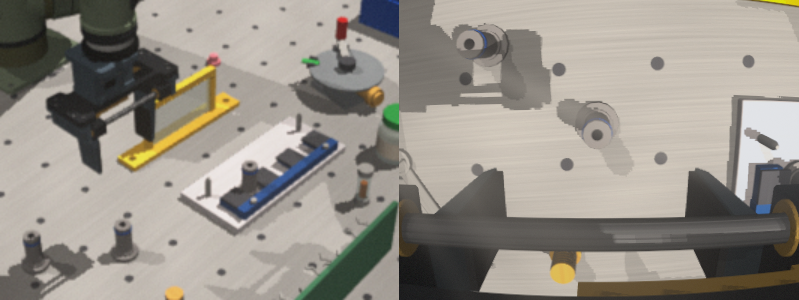

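Nozzle A sits in the right pocket. Nozzle B's top is at wrist (317,224), exactly as predicted, so grasp it.

{"method": "apply_moves", "body": {
  "increments": [
    [1, -0.002, 0.0005, -0.04, 0, 0, 0],
    [1, 0, 0, -0.04, 0, 0, 0],
    [1, 0, 0, -0.04, 0, 0, 0],
    [1, 0, 0, -0.035, 0, 0, 0],
    [1, 0, 0, -0.022, 0, 0, 0]
  ]
}}

```text
time_s: 14.0
ee_pos: [567.5, -261.0, 38.8]
ee_rot: [179.9, -0.3, 176.6]
force: [0.0, -0.4, 0.1]
gripper_width: 90.8
gripper_force: 0.0
```

{"method": "apply_moves", "body": {
  "increments": [
    [-1, 0, 0, 0, 0, 0, 0],
    [-1, 0, 0, 0, 0, 0, 0],
    [-1, 0, 0, 0, 0, 0, 0],
    [-1, 0, 0, 0, 0, 0, 0],
    [-1, 0, 0, 0, 0, 0, 0]
  ]
}}

```text
time_s: 14.42
ee_pos: [570.1, -263.9, 44.7]
ee_rot: [-179.9, 0.2, 176.5]
force: [0.2, 0.0, -0.8]
gripper_width: 61.0
gripper_force: 0.0
```

{"method": "apply_moves", "body": {
  "increments": [
    [-1, 0, 0, 0, 0, 0, 0],
    [-1, 0, 0, 0, 0, 0, 0],
    [-1, 0, 0, 0, 0, 0, 0],
    [-1, 0, 0, 0, 0, 0, 0],
    [-1, 0, 0, 0, 0, 0, 0]
  ]
}}

```text
time_s: 14.83
ee_pos: [568.7, -263.7, 42.6]
ee_rot: [-180.0, 0.0, 176.4]
force: [0.5, 0.1, -0.2]
gripper_width: 27.0
gripper_force: 0.1
```

{"method": "apply_moves", "body": {
  "increments": [
    [-1, 0, 0, 0, 0, 0, 0],
    [-1, 0, 0, 0.025, 0, 0, 0],
    [-1, 0, 0, 0.04, 0, 0, 0],
    [-1, 0, 0, 0.04, 0, 0, 0]
  ]
}}

```text
time_s: 15.17
ee_pos: [567.6, -262.9, 147.0]
ee_rot: [179.9, -0.2, 176.4]
force: [0.2, 0.3, -0.0]
gripper_width: 25.5
gripper_force: 20.0
```

{"method": "apply_moves", "body": {
  "increments": [
    [-1, 0.0034, 0.0365, 0, 0, 0, 0],
    [-1, 0.0034, 0.0365, 0, 0, 0, 0],
    [-1, 0.0034, 0.0365, 0, 0, 0, 0],
    [-1, 0.0034, 0.0365, 0, 0, 0, 0]
  ]
}}

```text
time_s: 15.5
ee_pos: [582.0, -116.2, 147.6]
ee_rot: [180.0, 0.0, 176.4]
force: [0.1, 0.7, -0.7]
gripper_width: 25.8
gripper_force: 20.0
```

{"method": "apply_moves", "body": {
  "increments": [
    [-1, 0.0034, 0.0365, 0, 0, 0, 0],
    [-1, 0.0034, 0.0365, 0, 0, 0, 0],
    [-1, 0.0034, 0.0365, 0, 0, 0, 0],
    [-1, 0.0034, 0.0365, 0, 0, 0, 0],
    [-1, 0, 0, 0, 0, 0, 0]
  ]
}}

```text
time_s: 15.92
ee_pos: [596.1, 34.6, 147.3]
ee_rot: [179.8, -0.0, 176.7]
force: [-0.3, -0.1, -0.3]
gripper_width: 25.6
gripper_force: 20.0
```

{"method": "apply_moves", "body": {
  "increments": [
    [-1, 0, 0, -0.03, 0, 0, 0],
    [-1, 0, 0, -0.03, 0, 0, 0],
    [-1, 0, 0, 0, 0, 0, 0],
    [-1, 0, 0, 0, 0, 0, 0]
  ]
}}

```text
time_s: 16.25
ee_pos: [594.7, 28.2, 86.2]
ee_rot: [-180.0, -0.2, 176.4]
force: [0.3, 0.7, -0.6]
gripper_width: 25.9
gripper_force: 20.0
```

{"method": "apply_moves", "body": {
  "increments": [
    [-1, 0, 0.0003, -0.02, 0, 0, 0],
    [-1, 0, 0, -0.0075, 0, 0, 0],
    [-1, 0, 0, 0, 0, 0, 0],
    [-1, 0, 0, 0, 0, 0, 0]
  ]
}}

```text
time_s: 16.58
ee_pos: [596.4, 28.5, 60.9]
ee_rot: [180.0, 0.1, 176.4]
force: [0.8, -1.3, -0.1]
gripper_width: 25.5
gripper_force: 20.0
```

{"method": "apply_moves", "body": {
  "increments": [
    [-1, 0.01, -0.0006, 0, 0, 0, 0],
    [-1, 0.01, -0.0006, 0, 0, 0, 0],
    [-1, 0.01, -0.0006, 0, 0, 0, 0],
    [-1, 0.008, -0.0005, 0, 0, 0, 0],
    [-1, 0.005, -0.0003, 0, 0, 0, 0]
  ]
}}

```text
time_s: 17.0
ee_pos: [641.1, 26.0, 61.0]
ee_rot: [180.0, 0.2, 176.4]
force: [-0.3, 0.0, -0.9]
gripper_width: 25.8
gripper_force: 20.0
```

{"method": "apply_moves", "body": {
  "increments": [
    [-1, 0.003, -0.0002, 0, 0, 0, 0],
    [-1, 0.002, -0.0001, 0, 0, 0, 0],
    [-1, 0, 0, 0, 0, 0, 0],
    [-1, 0, 0, 0, 0, 0, 0]
  ]
}}

```text
time_s: 17.33
ee_pos: [643.6, 25.9, 59.9]
ee_rot: [180.0, -0.0, 176.4]
force: [0.3, -0.4, -1.0]
gripper_width: 25.6
gripper_force: 20.0
```

{"method": "apply_moves", "body": {
  "increments": [
    [-1, 0.001, 0, 0, 0, 0, 0],
    [-1, 0.001, 0, 0, 0, 0, 0],
    [-1, 0, 0, 0, 0, 0, 0]
  ]
}}

```text
time_s: 17.58
ee_pos: [646.0, 25.9, 60.0]
ee_rot: [180.0, 0.0, 176.4]
force: [0.1, 0.4, -0.9]
gripper_width: 25.6
gripper_force: 20.0
```

{"method": "apply_moves", "body": {
  "increments": [
    [-1, 0.001, 0, 0, 0, 0, 0],
    [-1, 0.001, 0, 0, 0, 0, 0],
    [-1, 0, 0, 0, 0, 0, 0]
  ]
}}

```text
time_s: 17.83
ee_pos: [646.6, 25.9, 59.8]
ee_rot: [-180.0, -0.2, 176.4]
force: [-4.4, 1.0, 1.9]
gripper_width: 25.2
gripper_force: 20.0
```

{"method": "apply_moves", "body": {
  "increments": [
    [-1, 0.001, 0, 0, 0, 0, 0],
    [-1, 0.001, 0, 0, 0, 0, 0],
    [-1, 0, 0, 0, 0, 0, 0]
  ]
}}

```text
time_s: 18.08
ee_pos: [647.0, 25.9, 59.6]
ee_rot: [-180.0, -0.4, 176.4]
force: [-7.3, 0.5, 2.6]
gripper_width: 25.5
gripper_force: 20.0
```

Home. Release and fly to the third.

{"method": "apply_moves", "body": {
  "increments": [
    [-1, -0.002, 0, -0.001, 0, 0, 0],
    [0, 0, 0, 0, 0, 0, 0],
    [0, 0, 0, 0, 0, 0, 0],
    [0, 0, 0, 0, 0, 0, 0],
    [0, 0, 0, 0.01, 0, 0, 0]
  ]
}}

```text
time_s: 18.5
ee_pos: [647.4, 25.9, 67.6]
ee_rot: [-180.0, -0.1, 176.4]
force: [-0.2, 0.7, -0.1]
gripper_width: 45.3
gripper_force: 0.0
```

{"method": "apply_moves", "body": {
  "increments": [
    [0, 0, 0, 0.03, 0, 0, 0],
    [0, 0, 0, 0.04, 0, 0, 0],
    [0, 0, 0, 0.04, 0, 0, 0],
    [1, 0, 0, 0.04, 0, 0, 0]
  ]
}}

```text
time_s: 18.83
ee_pos: [648.1, 25.9, 221.7]
ee_rot: [180.0, 0.1, 176.4]
force: [1.0, 0.5, 0.5]
gripper_width: 49.5
gripper_force: 0.0
```

{"method": "apply_moves", "body": {
  "increments": [
    [1, -0.0153, -0.036, 0, 0, 0, 0],
    [1, -0.0153, -0.036, 0, 0, 0, 0],
    [1, -0.0153, -0.036, 0, 0, 0, 0],
    [1, -0.0153, -0.036, 0, 0, 0, 0],
    [1, -0.0153, -0.036, 0, 0, 0, 0]
  ]
}}

```text
time_s: 19.25
ee_pos: [571.1, -155.6, 220.3]
ee_rot: [-180.0, 0.1, 176.5]
force: [0.1, -1.1, -0.5]
gripper_width: 82.7
gripper_force: 0.0
```

{"method": "apply_moves", "body": {
  "increments": [
    [1, -0.0153, -0.036, 0, 0, 0, 0],
    [1, -0.0153, -0.036, 0, 0, 0, 0],
    [1, -0.0153, -0.036, 0, 0, 0, 0],
    [1, -0.0153, -0.036, 0, 0, 0, 0],
    [1, -0.0153, -0.036, 0, 0, 0, 0]
  ]
}}

```text
time_s: 19.67
ee_pos: [494.4, -336.1, 220.3]
ee_rot: [-179.9, 0.1, 176.4]
force: [0.2, -0.4, 0.2]
gripper_width: 91.1
gripper_force: 0.0
```

{"method": "apply_moves", "body": {
  "increments": [
    [1, -0.0153, -0.036, 0, 0, 0, 0],
    [1, 0, 0, 0, 0, 0, 0],
    [1, 0, 0, 0, 0, 0, 0],
    [1, 0, 0, 0, 0, 0, 0]
  ]
}}

```text
time_s: 20.0
ee_pos: [479.9, -370.0, 219.5]
ee_rot: [180.0, 0.1, 176.4]
force: [0.9, 0.7, 0.4]
gripper_width: 91.2
gripper_force: 0.0
```

Run:
```python
from h import *
f=save('wrist','w7.png');s=status.state();print(s['ee_pos'],s['ee_rot'],s['time_s'])
for b in finder.boxes_of('nozzle1_mid','wrist'):
    x,y,w,h=b['rect'];print(np.round(b['rect']),round(b['score'],2),onz(f,x+w/2,y+h/2,40,1).round())
for p in([479,-369,62],[642,-43,77],[645.5,25,77]):print(proj(f,p,1))
g=save('scene','s2.png')
for b in finder.boxes_of('nozzle1_mid','scene'):
    x,y,w,h=b['rect'];print(np.round(b['rect']),round(b['score'],2),onz(g,x+w/2,y+h/2,31,0).round())
a=g['color'][160:360,170:436,::-1];a=cv2.resize(a,None,fx=1.5,fy=1.5)
cv2.imwrite('pics/m2.png',np.hstack([a,f['color'][90:390,120:520,::-1]]))
```

```text
[ 480.1910506  -369.39595141  219.4545428 ] [1.79990734e+02 4.86681879e-02 1.76468229e+02] 20.05
[299. 193.  36.  49.] 0.82 [ 475. -369.   40.]
[534. 257. 104.  39.] 0.27 [561. -56.  40.]
(np.float64(317.0092138442936), np.float64(226.43189737314566))
(np.float64(597.6377132108212), np.float64(348.7879200563192))
(np.float64(632.3398298003099), np.float64(341.1023274589534))
[288. 235. 107.  84.] 0.73 [634. -13.  31.]
[182. 314.  22.  34.] 0.57 [ 490. -378.   31.]
[347. 255.  15.  22.] 0.19 [634.  41.  31.]
```

View pics/m2.png

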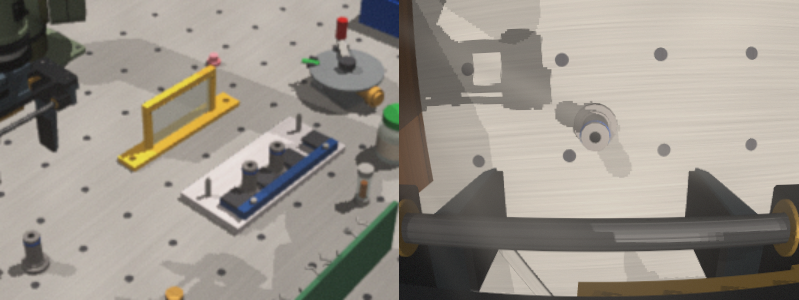

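Two nozzles are in. The third's top is at (316,226), right where predicted, so grasp it and carry it to pocket 3.

{"method": "apply_moves", "body": {
  "increments": [
    [1, -0.001, 0, -0.04, 0, 0, 0],
    [1, 0, 0, -0.04, 0, 0, 0],
    [1, 0, 0, -0.04, 0, 0, 0],
    [1, 0, 0, -0.035, 0, 0, 0],
    [1, 0, 0, -0.021, 0, 0, 0]
  ]
}}

```text
time_s: 20.62
ee_pos: [477.5, -367.5, 39.3]
ee_rot: [179.8, -0.3, 176.5]
force: [0.4, -0.4, -0.3]
gripper_width: 91.3
gripper_force: 0.0
```

{"method": "apply_moves", "body": {
  "increments": [
    [-1, 0, 0, 0, 0, 0, 0],
    [-1, 0, 0, 0, 0, 0, 0],
    [-1, 0, 0, 0, 0, 0, 0],
    [-1, 0, 0, 0, 0, 0, 0],
    [-1, 0, 0, 0, 0, 0, 0]
  ]
}}

```text
time_s: 21.03
ee_pos: [479.8, -370.8, 45.1]
ee_rot: [-179.9, 0.2, 176.4]
force: [-0.0, 0.1, 0.5]
gripper_width: 60.8
gripper_force: 0.0
```

{"method": "apply_moves", "body": {
  "increments": [
    [-1, 0, 0, 0, 0, 0, 0],
    [-1, 0, 0, 0, 0, 0, 0],
    [-1, 0, 0, 0, 0, 0, 0],
    [-1, 0, 0, 0, 0, 0, 0],
    [-1, 0, 0, 0, 0, 0, 0]
  ]
}}

```text
time_s: 21.45
ee_pos: [478.6, -370.1, 43.1]
ee_rot: [180.0, 0.0, 176.4]
force: [0.1, 0.7, 0.4]
gripper_width: 27.4
gripper_force: 0.0
```

{"method": "apply_moves", "body": {
  "increments": [
    [-1, 0, 0, 0, 0, 0, 0],
    [-1, 0, 0, 0.025, 0, 0, 0],
    [-1, 0, 0, 0.04, 0, 0, 0],
    [-1, 0, 0, 0.04, 0, 0, 0],
    [-1, 0, 0, 0.04, 0, 0, 0]
  ]
}}

```text
time_s: 21.87
ee_pos: [478.1, -369.7, 189.0]
ee_rot: [179.9, -0.1, 176.4]
force: [0.5, 0.5, -1.6]
gripper_width: 25.5
gripper_force: 20.0
```

{"method": "apply_moves", "body": {
  "increments": [
    [-1, 0.0101, 0.039, 0, 0, 0, 0],
    [-1, 0.0101, 0.039, 0, 0, 0, 0],
    [-1, 0.0101, 0.039, 0, 0, 0, 0],
    [-1, 0.0101, 0.039, 0, 0, 0, 0]
  ]
}}

```text
time_s: 22.2
ee_pos: [518.9, -212.6, 188.1]
ee_rot: [180.0, 0.0, 176.4]
force: [0.6, -0.6, -0.7]
gripper_width: 25.5
gripper_force: 20.0
```

{"method": "apply_moves", "body": {
  "increments": [
    [-1, 0.0101, 0.039, 0, 0, 0, 0],
    [-1, 0.0101, 0.039, 0, 0, 0, 0],
    [-1, 0.0101, 0.039, 0, 0, 0, 0],
    [-1, 0.0101, 0.039, 0, 0, 0, 0]
  ]
}}

```text
time_s: 22.53
ee_pos: [559.4, -56.2, 187.9]
ee_rot: [180.0, -0.0, 176.4]
force: [0.4, -0.1, -1.7]
gripper_width: 25.2
gripper_force: 20.0
```

{"method": "apply_moves", "body": {
  "increments": [
    [-1, 0.0101, 0.039, 0, 0, 0, 0],
    [-1, 0.0101, 0.039, 0, 0, 0, 0],
    [-1, 0.0101, 0.039, 0, 0, 0, 0],
    [-1, 0.0101, 0.039, 0, 0, 0, 0],
    [-1, 0, 0, 0, 0, 0, 0]
  ]
}}

```text
time_s: 22.95
ee_pos: [601.1, 104.7, 187.5]
ee_rot: [179.8, 0.1, 176.8]
force: [-0.0, -1.0, 0.0]
gripper_width: 25.4
gripper_force: 20.0
```

{"method": "apply_moves", "body": {
  "increments": [
    [-1, 0, 0, -0.04, 0, 0, 0],
    [-1, 0, 0, -0.04, 0, 0, 0],
    [-1, 0, 0, -0.02, 0, 0, 0],
    [-1, 0, 0, 0, 0, 0, 0],
    [-1, 0, 0, 0, 0, 0, 0]
  ]
}}

```text
time_s: 23.37
ee_pos: [599.3, 97.5, 87.2]
ee_rot: [-180.0, -0.1, 176.4]
force: [-0.3, -0.4, -1.2]
gripper_width: 25.8
gripper_force: 20.0
```

{"method": "apply_moves", "body": {
  "increments": [
    [-1, 0, 0.001, -0.02, 0, 0, 0],
    [-1, 0, 0, -0.0065, 0, 0, 0],
    [-1, 0, 0, 0, 0, 0, 0],
    [-1, 0, 0, 0, 0, 0, 0]
  ]
}}

```text
time_s: 23.7
ee_pos: [600.6, 98.8, 62.8]
ee_rot: [180.0, 0.1, 176.4]
force: [0.0, 0.7, -0.9]
gripper_width: 25.5
gripper_force: 20.0
```

{"method": "apply_moves", "body": {
  "increments": [
    [-1, 0.01, -0.0006, 0, 0, 0, 0],
    [-1, 0.01, -0.0006, 0, 0, 0, 0],
    [-1, 0.01, -0.0006, 0, 0, 0, 0],
    [-1, 0.008, -0.0005, 0, 0, 0, 0],
    [-1, 0.005, -0.0003, 0, 0, 0, 0]
  ]
}}

```text
time_s: 24.12
ee_pos: [645.0, 96.2, 62.1]
ee_rot: [180.0, 0.1, 176.4]
force: [-0.3, -0.4, -1.3]
gripper_width: 25.3
gripper_force: 20.0
```

{"method": "apply_moves", "body": {
  "increments": [
    [-1, 0.003, -0.0002, 0, 0, 0, 0],
    [-1, 0.002, -0.0001, 0, 0, 0, 0],
    [-1, 0.001, 0, 0, 0, 0, 0],
    [-1, 0, 0, 0, 0, 0, 0]
  ]
}}

```text
time_s: 24.45
ee_pos: [648.5, 96.0, 61.4]
ee_rot: [-180.0, -0.0, 176.4]
force: [-0.6, -0.0, -0.6]
gripper_width: 25.5
gripper_force: 20.0
```

{"method": "apply_moves", "body": {
  "increments": [
    [-1, 0.001, 0, 0, 0, 0, 0],
    [-1, 0.001, 0, 0, 0, 0, 0],
    [-1, 0, 0, 0, 0, 0, 0]
  ]
}}

```text
time_s: 24.7
ee_pos: [649.1, 96.0, 61.3]
ee_rot: [-180.0, -0.2, 176.4]
force: [-5.1, -0.3, 2.6]
gripper_width: 25.3
gripper_force: 20.0
```

{"method": "apply_moves", "body": {
  "increments": [
    [-1, 0, 0, -0.0025, 0, 0, 0],
    [-1, 0.001, 0, 0, 0, 0, 0],
    [-1, 0, 0, 0, 0, 0, 0],
    [-1, 0, 0, 0, 0, 0, 0]
  ]
}}

```text
time_s: 25.03
ee_pos: [649.2, 96.0, 58.5]
ee_rot: [-180.0, -0.3, 176.4]
force: [-6.2, 0.8, 2.7]
gripper_width: 25.7
gripper_force: 20.0
```

{"method": "apply_moves", "body": {
  "increments": [
    [-1, -0.002, 0, 0, 0, 0, 0],
    [0, 0, 0, 0, 0, 0, 0],
    [0, 0, 0, 0, 0, 0, 0],
    [0, 0, 0, 0, 0, 0, 0],
    [0, 0, 0, 0.01, 0, 0, 0]
  ]
}}

```text
time_s: 25.45
ee_pos: [649.3, 95.8, 67.7]
ee_rot: [-180.0, -0.1, 176.4]
force: [-0.1, -0.3, -0.2]
gripper_width: 45.3
gripper_force: 0.0
```

{"method": "apply_moves", "body": {
  "increments": [
    [0, 0, 0, 0.03, 0, 0, 0],
    [0, 0, 0, 0.04, 0, 0, 0],
    [0, 0, 0, 0.04, 0, 0, 0],
    [1, 0, 0, 0.04, 0, 0, 0],
    [1, 0, 0, 0, 0, 0, 0]
  ]
}}

```text
time_s: 25.87
ee_pos: [654.4, 96.5, 230.0]
ee_rot: [179.8, 1.1, 176.4]
force: [1.3, 0.1, 1.2]
gripper_width: 56.2
gripper_force: 0.0
```

All three are in. Turn 90° and go over the guard's top rail.

{"method": "apply_moves", "body": {
  "increments": [
    [1, -0.017, -0.0055, 0, 0, 0, -6.92],
    [1, -0.017, -0.0055, 0, 0, 0, -6.92],
    [1, -0.017, -0.0055, 0, 0, 0, -6.92],
    [1, -0.017, -0.0055, 0, 0, 0, -6.92],
    [1, -0.017, -0.0055, 0, 0, 0, -6.92]
  ]
}}

```text
time_s: 26.28
ee_pos: [564.5, 68.3, 219.8]
ee_rot: [179.9, 0.1, 141.5]
force: [-0.4, 0.7, 0.1]
gripper_width: 88.9
gripper_force: 0.0
```

{"method": "apply_moves", "body": {
  "increments": [
    [1, -0.017, -0.0055, 0, 0, 0, -6.92],
    [1, -0.017, -0.0055, 0, 0, 0, -6.92],
    [1, -0.017, -0.0055, 0, 0, 0, -6.92],
    [1, -0.017, -0.0055, 0, 0, 0, -6.92]
  ]
}}

```text
time_s: 26.62
ee_pos: [496.4, 46.2, 219.8]
ee_rot: [179.9, 0.0, 113.8]
force: [0.2, 0.2, 0.2]
gripper_width: 91.3
gripper_force: 0.0
```

{"method": "apply_moves", "body": {
  "increments": [
    [1, -0.017, -0.0055, 0, 0, 0, -6.92],
    [1, -0.017, -0.0055, 0, 0, 0, -6.92],
    [1, -0.017, -0.0055, 0, 0, 0, -6.92],
    [1, -0.017, -0.0055, 0, 0, 0, -6.92],
    [1, 0, 0, 0, 0, 0, 0]
  ]
}}

```text
time_s: 27.03
ee_pos: [426.3, 23.8, 219.7]
ee_rot: [-180.0, 0.0, 86.3]
force: [-0.5, 0.4, -0.3]
gripper_width: 91.4
gripper_force: 0.0
```

Run:
```python
from h import *
cams.grab_frame('wrist');f=save('wrist','w8.png');s=status.state();print(s['ee_pos'],s['ee_rot'],s['time_s'])
for p in([421,-96,10],[437,144,10],[421,-62,105],[437,110,105]):print(np.round(proj(f,p,1)))
g=save('scene','s3.png')
cv2.imwrite('pics/m3.png',np.vstack([f['color'][60:360,:,::-1],np.pad(cv2.resize(g['color'][200:325,270:450,::-1],None,fx=2.4,fy=2.4),((0,0),(0,640-432),(0,0)))]))
```

```text
[429.48973162  24.43327877 219.92753323] [ 1.79819192e+02 -2.11462778e-02  8.65744499e+01] 27.1333
[315. 326.]
[316.  97.]
[313. 342.]
[320. 126.]
```

View pics/m3.png

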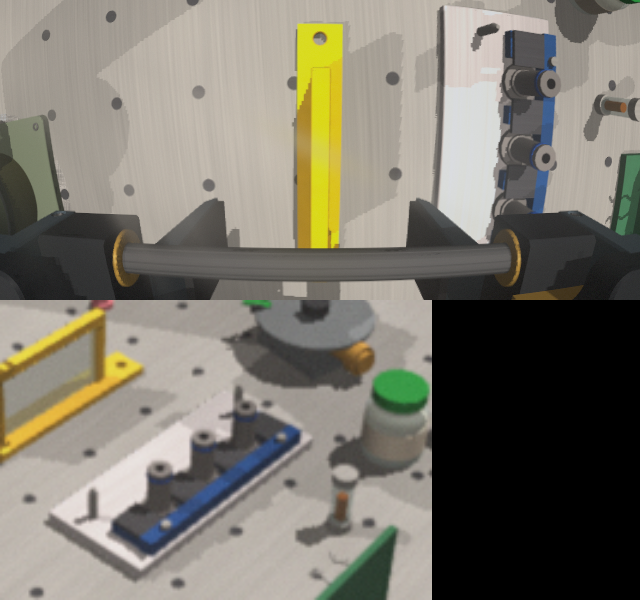

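All three nozzles stand in their pockets against the stop. The guard rail runs vertically under the gripper near column 319, with its left hole at (320,98). Grip the rail.

{"method": "apply_moves", "body": {
  "increments": [
    [1, 0.001, 0, -0.04, 0, 0, 0],
    [1, 0, 0, -0.04, 0, 0, 0],
    [1, 0, 0, -0.03, 0, 0, 0],
    [1, 0, 0, -0.017, 0, 0, 0],
    [1, 0, 0, 0, 0, 0, 0]
  ],
  "newtons": 40
}}

```text
time_s: 27.6
ee_pos: [428.3, 24.7, 88.7]
ee_rot: [-179.6, 0.0, 86.6]
force: [-0.4, 0.1, -0.2]
gripper_width: 91.2
gripper_force: 0.0
```

{"method": "apply_moves", "body": {
  "increments": [
    [-1, 0, 0, 0, 0, 0, 0],
    [-1, 0, 0, 0, 0, 0, 0],
    [-1, 0, 0, 0, 0, 0, 0],
    [-1, 0, 0, 0, 0, 0, 0],
    [-1, 0, 0, 0, 0, 0, 0]
  ]
}}

```text
time_s: 28.02
ee_pos: [430.7, 24.5, 93.0]
ee_rot: [179.9, -0.0, 86.5]
force: [-0.2, -0.4, -0.1]
gripper_width: 60.6
gripper_force: 0.0
```

{"method": "apply_moves", "body": {
  "increments": [
    [-1, 0, 0, 0, 0, 0, 0],
    [-1, 0, 0, 0, 0, 0, 0],
    [-1, 0, 0, 0, 0, 0, 0],
    [-1, 0, 0, 0, 0, 0, 0],
    [-1, 0, 0, 0, 0, 0, 0]
  ]
}}

```text
time_s: 28.43
ee_pos: [429.8, 24.5, 92.0]
ee_rot: [180.0, -0.0, 86.5]
force: [-0.7, -0.0, -0.3]
gripper_width: 27.5
gripper_force: 0.0
```

{"method": "apply_moves", "body": {
  "increments": [
    [-1, 0, 0, 0, 0, 0, 0],
    [-1, 0, 0, 0, 0, 0, 0],
    [-1, 0, 0, 0, 0, 0, 0]
  ]
}}

```text
time_s: 28.68
ee_pos: [429.9, 24.5, 91.9]
ee_rot: [180.0, -0.0, 86.5]
force: [0.3, -0.1, 0.6]
gripper_width: 13.7
gripper_force: 40.0
```

{"method": "apply_moves", "body": {
  "increments": [
    [-1, 0, 0, 0.02, 0, 0, 0],
    [-1, 0, 0, 0.035, 0, 0, 0],
    [-1, 0, 0, 0.035, 0, 0, 0],
    [-1, 0, 0, 0, 0, 0, 0]
  ]
}}

```text
time_s: 29.02
ee_pos: [433.7, 24.6, 187.4]
ee_rot: [179.3, -0.1, 86.5]
force: [0.3, -0.6, -2.7]
gripper_width: 13.5
gripper_force: 40.0
```

{"method": "apply_moves", "body": {
  "increments": [
    [-1, 0.03, 0.001, 0, 0, 0, 0],
    [-1, 0.03, 0.001, 0, 0, 0, 0],
    [-1, 0.03, 0.001, 0, 0, 0, 0],
    [-1, 0.03, 0.0005, 0, 0, 0, 0],
    [-1, 0.025, 0.0005, 0, 0, 0, 0]
  ]
}}

```text
time_s: 29.43
ee_pos: [576.2, 28.5, 180.5]
ee_rot: [-179.9, 0.0, 86.5]
force: [-0.6, -0.3, -3.2]
gripper_width: 13.8
gripper_force: 40.0
```

{"method": "apply_moves", "body": {
  "increments": [
    [-1, 0.015, 0, 0, 0, 0, 0],
    [-1, 0.008, 0, 0, 0, 0, 0],
    [-1, 0, 0, 0, 0, 0, 0],
    [-1, 0, 0, 0, 0, 0, 0],
    [-1, 0, 0, 0, 0, 0, 0]
  ]
}}

```text
time_s: 29.85
ee_pos: [596.3, 28.5, 181.4]
ee_rot: [-179.9, 0.0, 86.5]
force: [0.7, -0.1, -3.3]
gripper_width: 13.8
gripper_force: 40.0
```

Run:
```python
from h import *
s=status.state();print(s['ee_pos'],s['ee_rot'],s['time_s'],s['gripper_width'])
I={}
for n in('scene','side','wrist'):
    f=save(n,n+'9.png');I[n]=f['color'][...,::-1]
    for p in([590,-90,55],[605,147,55]):print(n,np.round(proj(f,p,n=='wrist'),1))
a=cv2.resize(I['scene'][195:325,280:410],None,fx=3,fy=3,interpolation=cv2.INTER_CUBIC)
b=cv2.resize(I['side'][190:320,215:348],None,fx=3,fy=3,interpolation=cv2.INTER_CUBIC)
cv2.imwrite('pics/m4.png',np.hstack([a,b]));
cv2.imwrite('pics/m5.png',cv2.resize(I['wrist'][60:360,170:470],None,fx=2,fy=2))
```

```text
[596.2705151   28.46188367 181.43468015] [-1.79867742e+02  1.10100519e-02  8.64763899e+01] 29.85 13.823517326493011
scene [308.3 277.5]
scene [369.4 235.4]
side [334.4 228.1]
side [249.2 279.2]
wrist [316.2 366. ]
wrist [316.8  84.3]
```

View pics/m4.png

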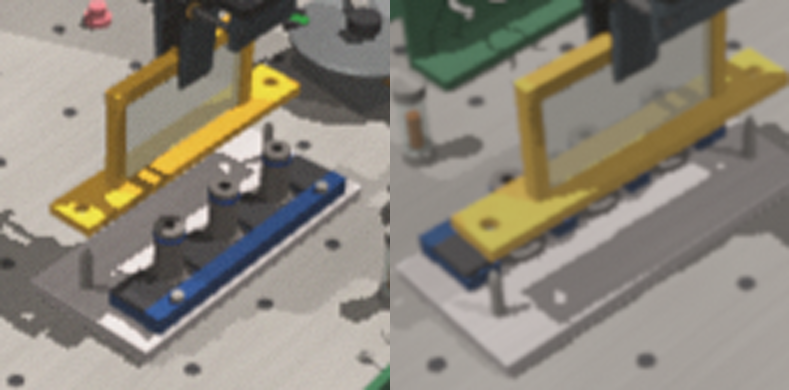

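View pics/m5.png

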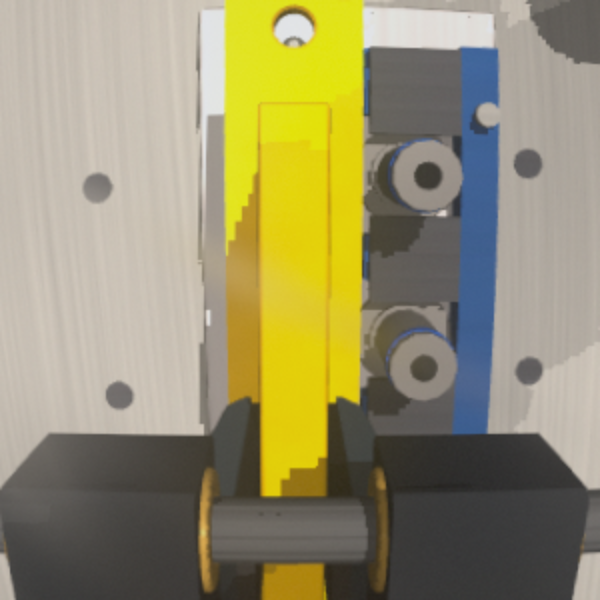

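The guard is level over the rig, and the left pin tip shows through the hole (wrist, hole centre ≈(317,73.5), pin ≈(316.5,82)). Quick offset calculation.

Run:
```python
from h import *
f=cams.grab_frame('wrist')
print('holeL',onz(f,317,73.5,99.5,1),'pin z55',onz(f,316.5,82.5,55,1))
im=f['color'][60:110,280:355,::-1]
g=cams.grab_frame('scene');d=cams.grab_frame('side')
S=lambda x,y:(280+x/3,195+y/3); D=lambda x,y:(215+(x-390)/3,190+y/3)
print('holeR scene',onz(g,*S(80,208),99.5),'holeL scene',onz(g,*S(270,83),99.5),'holeL side',onz(d,*D(489,222),99.5))
print('pinR scene',onz(g,*S(86,251),55),'pinL side',onz(d,*D(497,265),55),'pinR side',onz(d,*D(749,118),55))
cv2.imwrite('pics/m6.png',cv2.resize(im,None,fx=8,fy=8,interpolation=cv2.INTER_CUBIC))
```

```text
holeL [605.31894631 146.63936871  99.5       ] pin z55 [605.18949568 148.46643092  55.        ]
holeR scene [589.2486571  -94.80494124  99.5       ] holeL scene [606.1418922  143.64355671  99.5       ] holeL side [601.83727055 147.16694208  99.5       ]
pinR scene [593.66241282 -92.80323358  55.        ] pinL side [604.80072009 143.28025182  55.        ] pinR side [586.68446225 -87.24325089  55.        ]
```

View pics/m6.png

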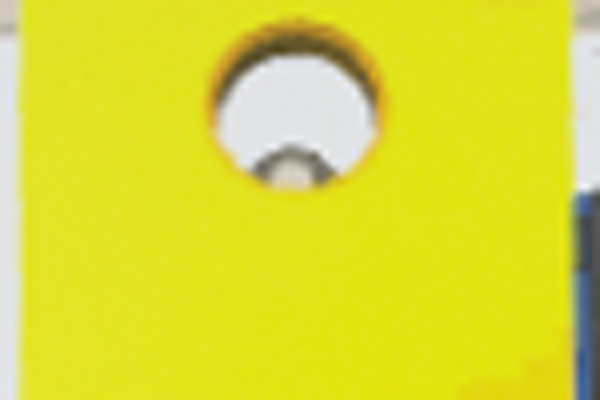

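The hole and pin agree in x; y needs +1.5 mm. Lower in steps, watching the force.

{"method": "apply_moves", "body": {
  "increments": [
    [-1, 0.0005, 0.0015, -0.015, 0, 0, 0],
    [-1, 0, 0, -0.015, 0, 0, 0],
    [-1, 0, 0, 0, 0, 0, 0],
    [-1, 0, 0, 0, 0, 0, 0]
  ]
}}

```text
time_s: 30.48
ee_pos: [597.7, 30.0, 151.5]
ee_rot: [-179.9, 0.0, 86.5]
force: [0.5, 0.3, -2.6]
gripper_width: 13.9
gripper_force: 40.0
```

{"method": "apply_moves", "body": {
  "increments": [
    [-1, 0, 0, -0.004, 0, 0, 0],
    [-1, 0, 0, -0.004, 0, 0, 0],
    [-1, 0, 0, 0, 0, 0, 0],
    [-1, 0, 0, 0, 0, 0, 0]
  ]
}}

```text
time_s: 30.82
ee_pos: [598.3, 30.0, 144.1]
ee_rot: [180.0, -0.0, 86.5]
force: [-0.2, -0.2, -3.6]
gripper_width: 13.8
gripper_force: 40.0
```

Run:
```python
from h import *
f=save('wrist','w10.png');g=save('side','d10.png');s=status.state();print(s['ee_pos'],s['force'],s['ee_rot'])
a=cv2.resize(f['color'][40:110,275:360,::-1],None,fx=4,fy=4,interpolation=cv2.INTER_CUBIC)
b=cv2.resize(g['color'][200:315,215:350,::-1],None,fx=3,fy=3,interpolation=cv2.INTER_CUBIC)[:280]
c=cv2.resize(g['color'][200:315,215:350,::-1],None,fx=3,fy=3,interpolation=cv2.INTER_CUBIC)
H=345;cv2.imwrite('pics/m7.png',np.hstack([np.pad(a,((0,H-280),(0,0),(0,0))),c]))
```

```text
[598.54923108  29.98319204 144.33136471] [ 0.27491424  0.01623755 -3.45488315] [ 1.79958111e+02 -4.38640863e-03  8.64718709e+01]
```

View pics/m7.png

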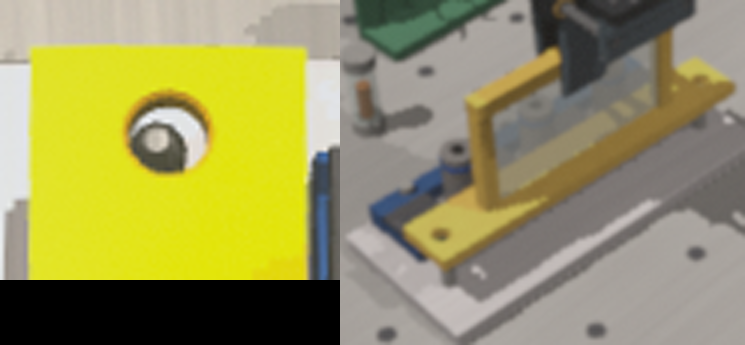

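The left pin sits 2 mm to the -x side of its hole, and the side view suggests the right hole is off the other way. That means a yaw error of about 1°, matching the back-stop readings. Rotate +1° and recheck.

{"method": "apply_moves", "body": {
  "increments": [
    [-1, 0, 0, 0, 0, 0, 1.0],
    [-1, 0, 0, 0, 0, 0, 0],
    [-1, 0, 0, 0, 0, 0, 0]
  ]
}}

```text
time_s: 31.17
ee_pos: [598.4, 30.0, 144.1]
ee_rot: [180.0, -0.0, 87.5]
force: [-0.1, 0.0, -2.7]
gripper_width: 14.1
gripper_force: 40.0
```

{"method": "apply_moves", "body": {
  "increments": [
    [-1, 0, 0, -0.004, 0, 0, 0],
    [-1, 0, 0, 0, 0, 0, 0],
    [-1, 0, 0, 0, 0, 0, 0]
  ]
}}

```text
time_s: 31.42
ee_pos: [598.0, 30.0, 139.6]
ee_rot: [-180.0, 0.0, 87.5]
force: [0.0, 0.4, -2.6]
gripper_width: 13.7
gripper_force: 40.0
```

Run:
```python
from h import *
f=save('wrist','w11.png');g=save('side','d11.png');s=status.state();print(s['ee_pos'],s['force'],s['torque'],s['ee_rot'])
a=cv2.resize(f['color'][40:110,275:360,::-1],None,fx=4,fy=4,interpolation=cv2.INTER_CUBIC)
c=cv2.resize(g['color'][200:315,215:350,::-1],None,fx=3,fy=3,interpolation=cv2.INTER_CUBIC)
cv2.imwrite('pics/m8.png',np.hstack([np.pad(a,((0,65),(0,0),(0,0))),c]))
```

```text
[598.29854999  29.96905215 139.85817302] [-0.15592758  0.40240257 -1.96154315] [ 0.00370265 -0.12967418 -0.00722288] [-1.79993079e+02  1.34420060e-03  8.74733349e+01]
```

View pics/m8.png

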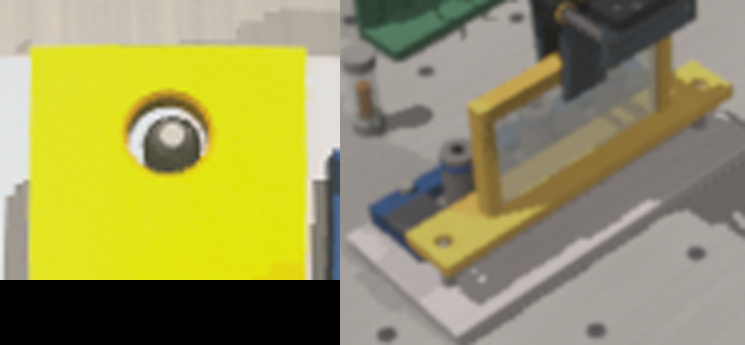

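The left pin is now centred in its hole (within 1 px), and there is no force at the right one. I'm at or past the picture allowance, so from here I go by numbers and lower by feel.

{"method": "apply_moves", "body": {
  "increments": [
    [-1, 0, 0, -0.003, 0, 0, 0],
    [-1, 0, 0, -0.003, 0, 0, 0],
    [-1, 0, 0, 0, 0, 0, 0],
    [-1, 0, 0, 0, 0, 0, 0]
  ]
}}

```text
time_s: 31.85
ee_pos: [598.2, 30.0, 133.6]
ee_rot: [-180.0, 0.0, 87.5]
force: [0.2, 0.5, -2.8]
gripper_width: 13.6
gripper_force: 40.0
```

{"method": "apply_moves", "body": {
  "increments": [
    [-1, 0, 0, -0.003, 0, 0, 0],
    [-1, 0, 0, -0.003, 0, 0, 0],
    [-1, 0, 0, 0, 0, 0, 0],
    [-1, 0, 0, 0, 0, 0, 0]
  ]
}}

```text
time_s: 32.18
ee_pos: [598.3, 30.0, 127.7]
ee_rot: [-180.0, 0.0, 87.5]
force: [-0.4, -0.5, -3.4]
gripper_width: 13.8
gripper_force: 40.0
```

Underside is at ~36 mm, below the tapers, without resistance, so both pins are through. Continue to the deck (TCP ≈ 107).

{"method": "apply_moves", "body": {
  "increments": [
    [-1, 0, 0, -0.005, 0, 0, 0],
    [-1, 0, 0, -0.005, 0, 0, 0],
    [-1, 0, 0, -0.005, 0, 0, 0],
    [-1, 0, 0, -0.002, 0, 0, 0],
    [-1, 0, 0, 0, 0, 0, 0]
  ]
}}

```text
time_s: 32.6
ee_pos: [598.0, 29.9, 110.0]
ee_rot: [-179.9, 0.0, 87.5]
force: [0.6, 0.5, -2.0]
gripper_width: 13.9
gripper_force: 40.0
```

{"method": "apply_moves", "body": {
  "increments": [
    [-1, 0, 0, -0.0015, 0, 0, 0],
    [-1, 0, 0, -0.0015, 0, 0, 0],
    [-1, 0, 0, 0, 0, 0, 0],
    [-1, 0, 0, 0, 0, 0, 0]
  ]
}}

```text
time_s: 32.93
ee_pos: [598.4, 30.0, 108.0]
ee_rot: [180.0, -0.0, 87.5]
force: [-0.7, 0.3, -2.5]
gripper_width: 13.4
gripper_force: 40.0
```

{"method": "apply_moves", "body": {
  "increments": [
    [-1, 0, 0, -0.001, 0, 0, 0],
    [-1, 0, 0, -0.001, 0, 0, 0],
    [-1, 0, 0, 0, 0, 0, 0],
    [-1, 0, 0, 0, 0, 0, 0]
  ]
}}

```text
time_s: 33.27
ee_pos: [598.5, 30.0, 106.9]
ee_rot: [179.9, -0.0, 87.5]
force: [-3.3, -0.1, 4.1]
gripper_width: 13.9
gripper_force: 40.0
```

{"method": "apply_moves", "body": {
  "increments": [
    [0, 0, 0, 0, 0, 0, 0],
    [0, 0, 0, 0, 0, 0, 0],
    [0, 0, 0, 0, 0, 0, 0],
    [0, 0, 0, 0, 0, 0, 0],
    [1, 0, 0, 0, 0, 0, 0]
  ]
}}

```text
time_s: 33.68
ee_pos: [598.5, 30.0, 105.8]
ee_rot: [180.0, -0.0, 87.5]
force: [-1.0, -0.2, 0.4]
gripper_width: 44.2
gripper_force: 0.0
```

{"method": "apply_moves", "body": {
  "increments": [
    [1, 0, 0, 0.01, 0, 0, 0],
    [1, 0, 0, 0.03, 0, 0, 0],
    [1, 0, 0, 0.03, 0, 0, 0],
    [1, 0, 0, 0.04, 0, 0, 0]
  ]
}}

```text
time_s: 34.02
ee_pos: [597.1, 29.9, 215.8]
ee_rot: [-179.8, 0.0, 87.5]
force: [0.9, 0.2, -0.2]
gripper_width: 70.8
gripper_force: 0.0
```

Run:
```python
from h import *
cams.grab_frame('wrist');f=save('wrist','w12.png');s=status.state();print(s['ee_pos'],s['ee_rot'],s['time_s'])
h=cv2.cvtColor(f['color'],cv2.COLOR_RGB2HSV);y=((h[...,0]>22)&(h[...,0]<34)&(h[...,1]>150)).astype(np.uint8)
print('yellow rows',[(r,np.where(y[r,200:450])[0][[0,-1]]+200) for r in range(70,260,30) if y[r,200:450].any()])
# guard ends (base top z 25) and predicted rail edges
R=lambda x,yy,z:np.array([626.4+x*.999+yy*.047,27+-.047*x+yy*.999,z])
for p in [R(-51,135,25),R(-7,135,25),R(-36,86,120),R(-22,86,120)]:print(np.round(proj(f,p,1),1))
g=save('scene','s12.png');d=save('side','d12.png')
for n,F in(('scene',g),('side',d)):
    for b in finder.boxes_of('guard_grip',n)[:1]+finder.boxes_of('nozzle1_mid',n)[:3]+finder.boxes_of('lever_grip',n)[:1]:print(n,np.round(b['rect']),round(b['score'],2))
    P=[proj(F,R(-29+a,bb,15+c)) for a in(-22,22) for bb in(-135,135) for c in(0,10)]+[proj(F,R(-29+a,bb,120)) for a in(-7,7) for bb in(-86,86)]
    P=np.array(P);print('pred guard',P.min(0).round(),(P.max(0)-P.min(0)).round())
```

```text
[602.1820732   30.14675088 223.85885269] [ 1.79149638e+02 -6.82346325e-02  8.74752107e+01] 34.1167
yellow rows [(100, array([290, 333])), (130, array([290, 333])), (160, array([290, 332])), (190, array([301, 332])), (220, array([301, 332])), (250, array([301, 333]))]
[284.9  83.2]
[331.3  83.1]
[297.  128.2]
[317.1 128.2]
scene [301. 220.  67.  77.] 0.93
scene [362. 243.  17.  23.] 0.67
scene [397. 172.  13.  38.] 0.78
pred guard [298. 220.] [80. 78.]
side [236. 212. 112.  90.] 0.77
side [248. 249.  14.  29.] 0.9
side [152. 327.  36.  52.] 0.74
pred guard [238. 210.] [107.  94.]
```

Contact came at exactly deck height (106.9), so the guard is down. Check numerically that the nozzles haven't shifted since the earlier frame.

Run:
```python
from h import *
g=cams.grab_frame('scene')
a=cv2.imread('pics/s3.png');b=cv2.imread('pics/s12.png')
for p in([642,-43,70],[645.5,26,70],[649,95,70]):
    u,v=np.round(proj(g,p)).astype(int);t=a[v-5:v+11,u-6:u+7]
    r=cv2.matchTemplate(b[v-17:v+23,u-18:u+19],t,cv2.TM_CCOEFF_NORMED);_,m,_,l=cv2.minMaxLoc(r);print((u,v),round(m,2),l[0]-12,l[1]-12)
```

```text
(np.int64(337), np.int64(272)) 0.78 0 0
(np.int64(355), np.int64(259)) 0.82 0 0
(np.int64(372), np.int64(247)) 0.83 0 0
```

Nozzles are unchanged. Now to the lever.

{"method": "apply_moves", "body": {
  "increments": [
    [1, -0.0069, 0.0364, 0, 0, 0, 6],
    [1, -0.0069, 0.0364, 0, 0, 0, 6],
    [1, -0.0069, 0.0364, 0, 0, 0, 6],
    [1, -0.0069, 0.0364, 0, 0, 0, 6],
    [1, -0.0069, 0.0364, 0, 0, 0, 6]
  ],
  "newtons": 8
}}

```text
time_s: 34.98
ee_pos: [563.2, 213.4, 215.4]
ee_rot: [-180.0, -0.0, 117.7]
force: [1.2, -0.5, -0.0]
gripper_width: 91.3
gripper_force: 0.0
```

{"method": "apply_moves", "body": {
  "increments": [
    [1, -0.0069, 0.0364, 0, 0, 0, 6],
    [1, -0.0069, 0.0364, 0, 0, 0, 6],
    [1, -0.0069, 0.0364, 0, 0, 0, 6],
    [1, -0.0069, 0.0364, 0, 0, 0, 6],
    [1, -0.0069, 0.0364, 0, 0, 0, 6]
  ]
}}

```text
time_s: 35.4
ee_pos: [528.6, 395.7, 215.4]
ee_rot: [-180.0, -0.0, 147.8]
force: [1.9, 0.2, -0.4]
gripper_width: 91.2
gripper_force: 0.0
```

{"method": "apply_moves", "body": {
  "increments": [
    [1, 0, 0, 0, 0, 0, 0],
    [1, 0, 0, 0, 0, 0, 0]
  ]
}}

```text
time_s: 35.57
ee_pos: [528.5, 395.6, 214.8]
ee_rot: [-179.9, -0.0, 147.6]
force: [0.0, -0.4, 0.9]
gripper_width: 91.1
gripper_force: 0.0
```

```bash
cat > lev.py <<'E'
from h import *
cams.grab_frame('wrist');f=save('wrist','w13.png');h=cv2.cvtColor(f['color'],cv2.COLOR_RGB2HSV)
m=(((h[...,0]<8)|(h[...,0]>172))&(h[...,1]>150));m[300:]=0;m[:,:200]=0;m[:,440:]=0
k,l,st,ce=cv2.connectedComponentsWithStats(m.astype(np.uint8));i=1+st[1:,4].argmax();p=onz(f,*ce[i],100,1)
a=np.degrees(np.arctan2(p[1]-326,p[0]-588));print(st[i],p.round(1),a,np.radians(a%360-119.6),np.hypot(p[1]-326,p[0]-588),status.state()['ee_pos'],status.state()['ee_rot'])
E
python3 lev.py
```

```text
[319 227  12  26 209] [532.1 400.  100. ] 127.07726249921441 0.13050284964719153 92.73379431827941 [529.25562395 393.30943953 215.33640912] [-1.79912515e+02  2.80397812e-03  1.47438737e+02]
```

{"method": "apply_moves", "body": {
  "increments": [
    [1, 0, 0.001, -0.04, 0, 0, 0],
    [1, 0, 0, -0.04, 0, 0, 0],
    [1, 0, 0, -0.03, 0, 0, 0],
    [1, 0, 0, -0.018, 0, 0, 0],
    [-1, 0, 0, 0, 0, 0, 0]
  ]
}}

```text
time_s: 36.08
ee_pos: [527.3, 391.3, 83.1]
ee_rot: [-179.5, -0.2, 147.3]
force: [-0.2, 0.1, 0.2]
gripper_width: 87.0
gripper_force: 0.0
```

{"method": "apply_moves", "body": {
  "increments": [
    [-1, 0, 0, 0, 0, 0, 0],
    [-1, 0, 0, 0, 0, 0, 0],
    [-1, 0, 0, 0, 0, 0, 0],
    [-1, 0, 0, 0, 0, 0, 0],
    [-1, 0, 0, 0, 0, 0, 0]
  ]
}}

```text
time_s: 36.5
ee_pos: [530.0, 395.3, 89.5]
ee_rot: [179.9, 0.1, 147.5]
force: [-0.1, -0.9, 0.0]
gripper_width: 53.6
gripper_force: 0.0
```

{"method": "apply_moves", "body": {
  "increments": [
    [-1, 0, 0, 0, 0, 0, 0],
    [-1, 0, 0, 0, 0, 0, 0],
    [-1, 0, 0, 0, 0, 0, 0],
    [-1, 0, 0, 0, 0, 0, 0],
    [-1, 0, 0, 0, 0, 0, 0]
  ]
}}

```text
time_s: 36.92
ee_pos: [529.2, 394.8, 87.9]
ee_rot: [-180.0, 0.0, 147.5]
force: [0.4, -0.3, 1.3]
gripper_width: 21.5
gripper_force: 8.0
```

{"method": "apply_moves", "body": {
  "increments": [
    [-1, -0.0077, -0.0076, 0, 0, 0, 5],
    [-1, -0.0068, -0.0085, 0, 0, 0, 5],
    [-1, -0.0056, -0.0091, 0, 0, 0, 5],
    [-1, -0.0046, -0.0098, 0, 0, 0, 5],
    [-1, -0.0034, -0.0103, 0, 0, 0, 5]
  ]
}}

```text
time_s: 37.33
ee_pos: [500.4, 350.9, 87.9]
ee_rot: [179.8, -0.0, 172.7]
force: [-1.4, 3.2, -1.6]
gripper_width: 21.7
gripper_force: 8.0
```

{"method": "apply_moves", "body": {
  "increments": [
    [-1, -0.0021, -0.0106, 0, 0, 0, 5],
    [-1, -0.0008, -0.0108, 0, 0, 0, 5],
    [-1, 0.0005, -0.0107, 0, 0, 0, 5],
    [-1, 0.0018, -0.0107, 0, 0, 0, 5],
    [-1, 0.003, -0.0104, 0, 0, 0, 5]
  ]
}}

```text
time_s: 37.75
ee_pos: [501.8, 296.8, 87.9]
ee_rot: [179.9, -0.2, -162.3]
force: [-3.9, 3.2, 2.1]
gripper_width: 21.8
gripper_force: 8.0
```

{"method": "apply_moves", "body": {
  "increments": [
    [-1, 0, 0, 0, 0, 0, 0],
    [-1, 0, 0, 0, 0, 0, 0],
    [-1, 0, 0, 0, 0, 0, 0],
    [-1, 0, 0, 0, 0, 0, 0]
  ]
}}

```text
time_s: 38.08
ee_pos: [502.3, 295.7, 87.9]
ee_rot: [-179.9, -0.2, -162.6]
force: [-3.9, -4.0, 3.2]
gripper_width: 21.8
gripper_force: 8.0
```

{"method": "apply_moves", "body": {
  "increments": [
    [1, 0, 0, 0, 0, 0, 0],
    [1, 0, 0, 0, 0, 0, 0],
    [1, 0, 0, 0, 0, 0, 0],
    [1, 0, 0, 0, 0, 0, 0],
    [1, 0, 0, 0, 0, 0, 0]
  ]
}}

```text
time_s: 38.5
ee_pos: [504.0, 296.8, 88.0]
ee_rot: [180.0, 0.0, -162.5]
force: [-0.6, 0.4, 0.2]
gripper_width: 52.3
gripper_force: 0.0
```

{"method": "apply_moves", "body": {
  "increments": [
    [1, 0, 0, 0.03, 0, 0, 0],
    [1, 0, 0, 0.04, 0, 0, 0],
    [1, 0, 0, 0.04, 0, 0, 0],
    [1, 0, 0, 0.03, 0, 0, 0],
    [1, 0, 0, 0, 0, 0, 0]
  ]
}}

```text
time_s: 38.92
ee_pos: [506.9, 298.4, 235.5]
ee_rot: [179.8, 0.8, -162.5]
force: [1.5, 0.7, 0.1]
gripper_width: 85.3
gripper_force: 0.0
```

```bash
python3 lev.py
python3 - <<'E'
from h import *
g=save('scene','s14.png');d=save('side','d14.png')
for n,F in(('scene',g),('side',d)):
    h=cv2.cvtColor(F['color'],cv2.COLOR_RGB2HSV);m=(((h[...,0]<8)|(h[...,0]>172))&(h[...,1]>150)&(h[...,2]>90)).astype(np.uint8)
    k,l,st,ce=cv2.connectedComponentsWithStats(m);
    for i in 1+st[1:,4].argsort()[::-1][:3]: print(n,st[i],onz(F,*ce[i],90).round(1))
a=cv2.imread('pics/s3.png');b=cv2.imread('pics/s14.png');c=cv2.imread('pics/s12.png')
for p in([642,-43,70],[645.5,26,70],[649,95,70]):
    u,v=np.round(proj(g,p)).astype(int);t=a[v-5:v+11,u-6:u+7]
    r=cv2.matchTemplate(b[v-17:v+23,u-18:u+19],t,cv2.TM_CCOEFF_NORMED);_,m,_,l=cv2.minMaxLoc(r);print((u,v),round(m,2),l[0]-12,l[1]-12)
print(np.abs(b[200:330,280:410].astype(int)-c[200:330,280:410]).mean())
E
```

```text
[302 219  27  25 506] [504.3 296.2 100. ] -160.38992955932383 1.3964391639423896 88.81050797213547 [504.22202826 296.85004294 229.35076589] [ 179.95318221    0.19357431 -162.53754613]
scene [369 183   6  11  38] [497.8 304.3  90. ]
scene [369 193   3   3   5] [517.4 268.7  90. ]
scene [373 196   1   1   1] [529.9 265.7  90. ]
side [213 330  12  23 216] [500.1 298.   90. ]
(np.int64(337), np.int64(272)) 0.83 0 0
(np.int64(355), np.int64(259)) 0.82 0 0
(np.int64(372), np.int64(247)) 0.83 0 0
19.789625246548322
```

Lever reads 1.40, nozzles and guard are in place, and the robot is clear. Handing in.

```bash
python3 -c "
from h import *
cams.grab_frame('scene');print(finder.boxes_of('guard_grip','scene')[:1]);print(env.job_done())"
```

```text
[{'rect': [298.9, 219.2, 68.6, 78.6], 'score': 0.86}]
the job is handed in; nothing more can be done
None
```

The job is handed in and no verdict came back: water shut first, three nozzles pushed to their back stops, guard flat over both pins, then the lever thrown to green (measured about 1.40 rad), but I viewed 15 pictures against the limit of 14.

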